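Slide the grill rack onto the lowest runners that clear the dish

ROBOT

A 7-joint arm with a two-finger parallel gripper is mounted at the origin on a cart in front of the work surface, level with it; the furniture and walls round the work are solid. World frame = base frame: x ahead of the robot, y to its left, z up, the work surface at z = 0. Lengths are in m, angles in rad, forces in N, time in s.
With the tool pointing down it reaches from about 0.4 to 0.875 m from the base axis. Payload 4.4 kg.
Tool frame: the origin (TCP) lies at the very end of the fingers, on their centre line; the grasp point (between the pads) lies 19 mm behind it; z points along the fingers, y is the line along which they close (so a half turn about z gives the same grasp; the last joint's range is limited). The gripper opens to 85 mm and grips with 20 to 120 N. Pads are 22 mm wide; open, the fingers measure 114 mm over their backs; the gripper's body (76 mm by 85 mm) begins 54 mm behind the grasp point. The pads swing forward as they close: fully open they stand 13 mm farther back than shut.
Start: joints at [-1.345, 0.628, 0.038, 1.517, -0.027, 0.996, -0.02], TCP at [0.187, 0.623, 0.231] pointing down, gripper open.
Joint ranges: [-3.06, 3.06], [-0.37, 2.12], [-1.25, 1.32], [0.18, 2.47], [-1.1, 4.24], [0.23, 1.98], [-2.94, 2.94]. Speed limits (rad/s): [2.57, 2.57, 3.14, 3.14, 3.14, 3.14, 3.14].

INTERFACE

Orientations are given as a unit quaternion [w, x, y, z].
In Python, from workcell import ctrl gives the robot as it stands.
- The arm moves only by the tool jog_arm, never from a script. Its argument "moves" is a list of rows, each a list of 5 numbers: the shift along the tool's x, y, z in mm, then the turn about the tool's z in rad, then the gripper command: -1 is fully open, 1 is shut, values between are in proportion. In form: [[dx, dy, dz, twist, hand], ...]. A call has 1 to 5 rows; each row shifts and turns the commanded pose from where the row before left it, along the tool's axes as they then stand; what a row does not reach is not made up. A row lasts 1/10 s, in which the tool goes at most 50 mm and 8.59 degrees, less where a joint would pass 70% of its speed; a pose out of reach is approached as far as the arm can. A call is refused whole if a number of a shift passes 50 or a number of a turn 0.15, either way. A call with a gripper value outside its range is refused whole. The fingers move at their own pace and stop on an object; "newtons" is the grip in N (left out, the last holds). Time passes only in rows, so rows that do not move let the fingers close. It gives the time, the measured TCP pose, the force, the opening and the grip force at its end, in the units of the state.
- ctrl.get_state(): the state, without advancing time (a new reading comes with each control period).
- ctrl.read_camera(name): name is "scene" or "top" or "wrist"; returns the picture (400x640x3 uint8, red, green, blue); there is no depth.
- ctrl.camera_model(name): a dict with "fx", "fy", "cx", "cy" (pixels), "position" and "rotation" of the camera in the world; the wrist camera has in their place "tool_from_camera" (4x4, takes a point from camera to tool coordinates, whose origin is the TCP and whose axes are the flange's). Camera axes: x right, y up, looking along -z (the intrinsics and any distortion apply to the point x, -y, -z); pixel columns grow to the right and rows downward; lengths in m; the calibration is good to about 2 mm. The wrist camera is an equidistant fisheye: a pixel r from the principal point sees the ray r / f radians off the axis. A picture is of the moment at which its call begins: read the wrist's pose just before it. camera_model takes no time and is no camera call.
- ctrl.finish_job(): hands the job in; it is judged then, once.
The state is a dict: "time": time; "q": joint angles; "joint_velocities": joint speeds; "joint_efforts": joint torques, N m; "eef_pos": TCP position; "orientation": TCP orientation; "wrist_force": force on the tool from outside, world axes, zero at the start; "torque": the same for the moment, N m; "width": finger opening in m; "finger_force": force on a finger pad.
Only numpy, scipy, OpenCV 4.12 (cv2) and the standard library are available. Lean on these libraries where they do the work, as an engineer would, in place of code of your own. Each camera call takes 0.05 s, during which the arm holds its last target. There are 200 camera calls.

TASK

An oven dish is standing inside the small countertop grill. Slide the wire grill rack into the grill, handle outwards, onto the lowest pair of runners on which it passes clear above that dish: tip it in over the stop lugs and under the rear guides, push it gently back until you feel the stops, and let it down level, never forcing it, behind the lugs so that it cannot slide out, then let go. Leave both dishes standing where they are.

Things in the scene. Friction and masses are not known exactly. Their poses are not given: they have to be found in the camera images.
- grill: Fixed open-fronted countertop grill of steel, 198 deep x 192 wide x 266 high. Origin on the worktop under it; x from the open front to the back, z up. In mm in this frame: front plane x = -112; inner side faces y = +-82; back wall x = 74 to 86; floor top z = 10; hood z = 206 to 266, its front x = -98, its knob out to x = -113. In it hangs a runner frame with four runner pairs.
- runner_second (a point): Mid-play place of the rack's origin when seated on the second runner pair from below: (-14, 0, 80) mm in the grill's frame. The runners are level ledges 18 wide, 3 thick, from front to back on both sides, tops at z = 40, 80, 120, 160. The runner frame has play: it may hang up to 12 mm nearer or farther along x than mid-play and stays there unless forced.
- runner_third (a point): Mid-play place of the rack's origin when seated on the third runner pair: (-14, 0, 120) mm in the grill's frame. A seated rack lies flat, its rails between lugs and back stops with only 4 mm play in all lengthwise and 4 mm to each side. Lugs, guides and back stops shift together with the frame, so the back stops (mid-play face x = 58) must be felt.
- lug_second (a point): Mid-play point, at runner height, midway between the second pair's stop lugs: (-91, 0, 80) mm in the grill's frame (x +-12 with the frame's play). Each runner has at its front end a lug 9 high, 10 long (mid-play x = -96 to -86), at y = +-66 to +-80. The rack's rails must be carried over the lugs and come down behind them.
- guide_second (a point): Mid-play point, at runner height, between the front ends of the second pair's anti-tip guides: (28, 0, 80) mm in the grill's frame (x +-12). Over the rear 30 mm of every runner is a strip 3 thick, its underside 14 above the runner. A level rack that clears the lugs is too high for it: rear down, front up. Against the back stops a slope of 0.09 to 0.16 rad clears both.
- rack: Loose wire grill rack of steel, about 0.3 kg, lying flat on the worktop at the start. Origin at the middle of the wire panel, on the underside; x points from the handle to the rear edge, z up. Panel with two side rails 140 long (x = -70 to 70), 150 over the rails, 8 thick (z = 0 to 8). On the front a wire neck rises to a black handle.
- rack_grip (a point): Middle of the handle's grip: a straight bar along the rack's x, 68 long, 18 wide (y), 24 high, at x = -166, y = 0, z = 22 mm in the rack's frame.
- rack_front (a point): Middle of the rack's front edge, at the underside: x = -70, y = 0, z = 0 mm in the rack's frame.
- rack_rear (a point): Middle of the rack's rear edge, at the underside: x = 70, y = 0, z = 0 mm in the rack's frame.
- tall_dish: Tall round fluted white oven dish, 86 diameter, 88 high, open at the top. Origin at the centre of its underside. One of the two dishes stands on the grill's floor (its rim is then 98 above the worktop: it clears the runners at 120 but not 80), the other on a round cork trivet, 140 diameter, 10 thick, on the worktop.
- low_dish: Low round fluted white oven dish, 86 diameter, 45 high, open at the top. Origin at the centre of its underside. When it is the one in the grill its rim is 55 above the worktop: it clears the runners at 80 but not 40.
Things that resemble listed ones, but are neither listed nor needed, are in the scene too. Leave any blue look-alike of the tall_dish alone.

How it is judged:
By the outcome, as a careful person would: the job done as asked, in the order asked, and still so for the second after the job is handed in, with the robot touching nothing.
It also fails if it takes over 51 s, if anything falls off the work surface, if the arm or the gripper's body presses on something with over 40 N, if the wrist force passes 120 N, or if a joint passes its speed limit or range.

## Working session

There is one attempt and no reset: what is moved stays moved. The work goes in short steps, Python scripts to look and compute and a tool call to move; the robot and the scene stay as the last step left them, time stands still between calls to the robot, and variables do not carry over. Pictures are saved under pics/ and viewed, at most 10 in all, crops included, and the job is handed in when it is done.

Besides the shell and the picture viewer there is one more tool, called after ">>>" by a JSON object that holds its "name" and its "arguments". jog_arm: Moves the arm, as the interface text tells. Its arguments: {"type":"object","properties":{"moves":{"type":"array"},"newtons":{"type":"number"}},"required":["moves"]}

```bash
mkdir -p pics; ls; python3 - <<'E'
from workcell import ctrl
import cv2,json
for n in("scene","top","wrist"):
    if n=="wrist": s=ctrl.get_state();print(s)
    im=ctrl.read_camera(n);cv2.imwrite(f"pics/{n}0.png",im[:,:,::-1]);print(n,ctrl.camera_model(n))
E
```

```text
pics
scene {'fx': 443.05049664163823, 'fy': 443.05049664163823, 'cx': 323.00326198832556, 'cy': 197.94866153679445, 'position': array([0.36655431, 0.552825  , 1.00309401]), 'rotation': array([-0.15345635, -0.05380713,  0.30217845,  0.93927852])}
top {'fx': 406.2330134965814, 'fy': 406.2330134965814, 'cx': 326.0648179884722, 'cy': 195.35387284714835, 'position': array([0.09383991, 0.166733  , 0.75036636]), 'rotation': array([-0.48338096, -0.16727741,  0.28234643,  0.81156738])}
{'time': 0.1, 'q': array([-1.34477301,  0.62925442,  0.03846055,  1.51825399, -0.02700959,
        0.9963311 , -0.02000203]), 'joint_velocities': array([-4.51892055e-04, -2.89233681e-03,  1.84002971e-03, -3.24607468e-03,
        9.06108325e-05,  1.24717893e-03,  3.71252163e-04]), 'joint_efforts': array([ 2.95883823e-03, -5.64540339e+01,  1.23041209e+00, -1.93974710e+01,
        1.12195694e-02,  5.40202527e-03, -1.09280120e-05]), 'eef_pos': array([0.18681897, 0.62198598, 0.23048532]), 'orientation': array([-1.16409450e-04,  1.45404155e-01,  9.89371965e-01, -8.56384267e-04]), 'wrist_force': array([-0.40433744,  0.152097  , -0.7710022 ]), 'torque': array([0.00623476, 0.03977481, 0.02499019]), 'finger_force': 0.0, 'width': 0.08519261767672923}
wrist {'fx': 309.70691628693146, 'fy': 309.70691628693146, 'cx': 316.7598556089, 'cy': 194.63585959974841, 'tool_from_camera': array([[ 3.45121098e-04,  9.63502622e-01,  2.67698671e-01,
         6.77232311e-02],
       [ 9.99998628e-01, -7.66156221e-04,  1.46834088e-03,
        -1.73682694e-04],
       [ 1.61984929e-03,  2.67697797e-01, -9.63501565e-01,
        -1.41980822e-01],
       [ 0.00000000e+00,  0.00000000e+00,  0.00000000e+00,
         1.00000000e+00]])}
```

View pics/scene0.png

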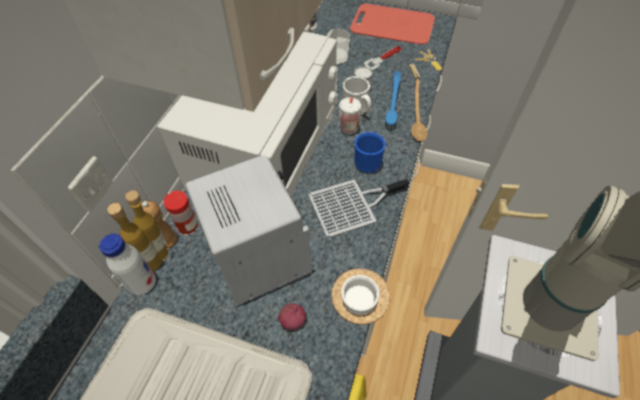

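View pics/top0.png

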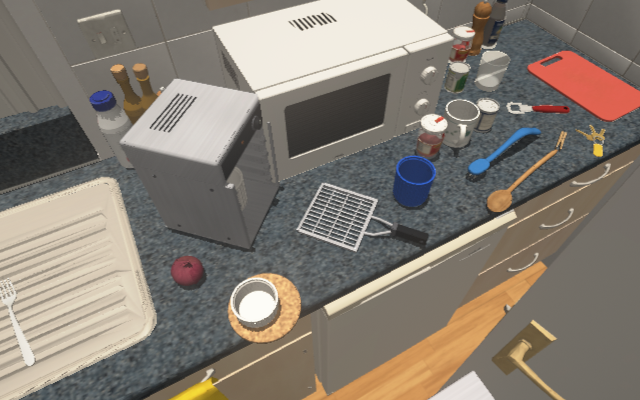

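The dish on the trivet, at top (256,305), is the low white one, so the tall one should be in the grill. Candidates for "rack" are the wire grid with a black handle at top (340,215), the only one; the sink drainer at (70,270) is not it. The blue mug-like look-alike at (413,182) is to be left alone. I'll take enlarged crops for precise points.

```bash
python3 - <<'E'
import cv2
for n,(x,y,w,h,s) in {"top":(130,70,310,190,2.5),"scene":(180,120,240,200,3)}.items():
    c=cv2.imread(f"pics/{n}0.png")[y:y+h,x:x+w]
    c=cv2.resize(c,None,fx=s,fy=s,interpolation=cv2.INTER_CUBIC)
    for i in range(0,w,20): 
        cv2.line(c,(int(i*s),0),(int(i*s),6),(0,255,255),1); cv2.putText(c,str(x+i),(int(i*s)+2,12),0,.35,(0,255,255))
    for i in range(0,h,20):
        cv2.line(c,(0,int(i*s)),(6,int(i*s)),(0,255,255),1); cv2.putText(c,str(y+i),(8,int(i*s)+4),0,.35,(0,255,255))
    cv2.imwrite(f"pics/{n}c.png",c)
E
cat > h.py <<'E'
import numpy as np
from workcell import ctrl
from scipy.spatial.transform import Rotation as R
from scipy.optimize import least_squares
def quat(q): return R.from_quat(np.asarray(q)[[1,2,3,0]])
def proj(n,P):
    m=ctrl.camera_model(n); p=quat(m["rotation"]).inv().apply(np.atleast_2d(P)-m["position"])
    return np.c_[m["cx"]+m["fx"]*p[:,0]/-p[:,2], m["cy"]+m["fy"]*p[:,1]/p[:,2]]
def fit(obs,x0,tilt=False):
    # obs: list (cam, local mm point, pixel); pose x,y,z,yaw
    f=lambda v: np.concatenate([(proj(c,R.from_euler('z',v[3]).apply(np.array(l)/1e3)+v[:3])[0]-p) for c,l,p in obs])
    r=least_squares(f,x0,x_scale=[.1,.1,.1,.5]); return r.x, f(r.x).reshape(-1,2)
E
```

```text
(no output)
```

View pics/topc.png

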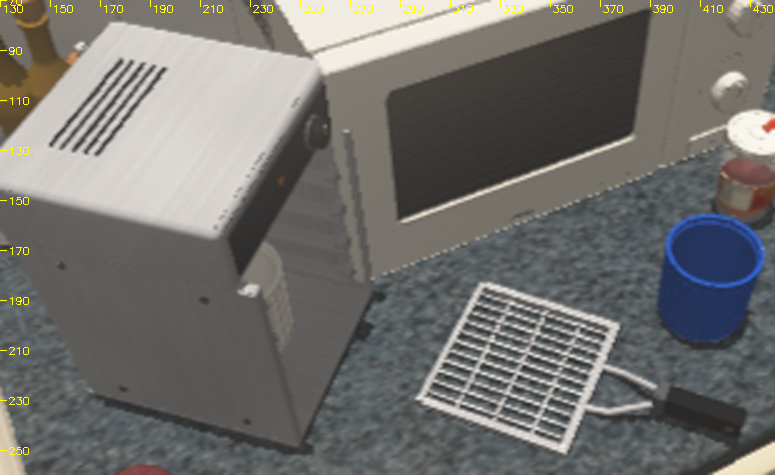

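View pics/scenec.png

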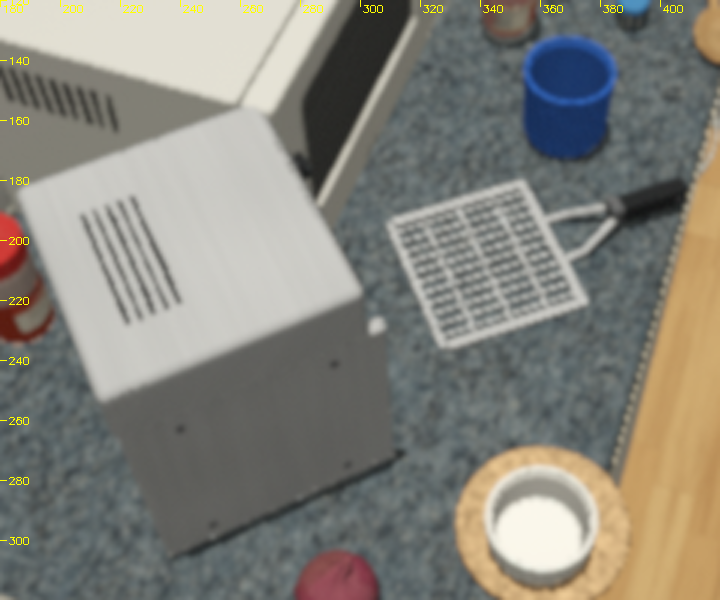

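The crops show: rack panel corners in top (297,230), (324,183), (378,200), (357,251), with the handle end at (426,239). In scene they are (328,236), (309,195), (354,181), (376,221), with the handle end at (408,183). The grill is open to the right, with a tall fluted white dish behind its wall at top (238,190).

```bash
python3 - <<'E'
from h import *
rk=[("top",(70,75,4),(297.2,230)),("top",(70,-75,4),(323.6,183.2)),("top",(-70,-75,4),(378,200)),("top",(-70,75,4),(356.8,251.2)),("top",(-200,0,22),(426.4,238.8)),("top",(-132,0,22),(394.8,230)),
("scene",(70,75,4),(328.3,235.7)),("scene",(70,-75,4),(309.3,195)),("scene",(-70,-75,4),(354.3,180.7)),("scene",(-70,75,4),(375.7,221)),("scene",(-200,0,22),(407.7,182.7)),("scene",(-132,0,22),(385,189.3))]
gr=[("top",(-98,-96,266),(260,94.8)),("top",(-98,96,266),(218.8,165.2)),("top",(86,-96,266),(173.2,78.8)),("top",(86,96,266),(130,144.8)),("top",(-112,96,0),(250.8,248.8)),("top",(-112,-96,0),(281,186)),
("scene",(-98,-96,266),(262.7,155)),("scene",(-98,96,266),(300,217.3)),("scene",(86,-96,266),(186.7,181)),("scene",(86,96,266),(214,254)),("scene",(-112,96,0),(312.3,271.7)),("scene",(86,96,0),(238.3,305))]
for o in(rk,gr):
    best=min((fit(o,[.5,.3,0,y]) for y in np.arange(-3,3,1)),key=lambda t:(t[1]**2).sum())
    print(best[0].round(4)); print(best[1].round(1).tolist())
s=ctrl.get_state(); print(quat(s["orientation"]).as_matrix().round(3))
# low dish & tall dish etc on table: pixel to plane
E
```

```text
[ 0.5492 -0.1139 -0.0022  0.6838]
[[-0.6, 1.1], [-0.7, -0.4], [0.4, 0.3], [-0.1, 1.1], [0.8, 1.0], [1.3, -0.5], [-1.5, 1.1], [-1.5, -1.4], [-0.4, -1.1], [-0.1, -0.2], [-0.2, -0.3], [0.4, -0.0]]Traceback (most recent call last):
  File "<stdin>", line 7, in <module>
  File "<stdin>", line 7, in <genexpr>
  File "h.py", line 12, in fit
    r=least_squares(f,x0,x_scale=[.1,.1,.1,.5]); return r.x, f(r.x).reshape(-1,2)
    return func(*args, **kwargs)
    result = trf(vector_fun.fun, vector_fun.jac, x0, f0, J0, lb, ub, ftol, xtol,
                 gtol, max_nfev, x_scale, loss_function, tr_solver,
                 tr_options.copy(), verbose, callback=callback_wrapped)
    return trf_no_bounds(
        fun, jac, x0, f0, J0, ftol, xtol, gtol, max_nfev, x_scale,
        loss_function, tr_solver, tr_options, verbose, callback=callback)
    J = jac(x)
    self._update_jac()
    ~~~~~~~~~~~~~~~~^^
    self.J = self.jac_wrapped(xp_copy(self.x), f0=self.f)
             ~~~~~~~~~~~~~~~~^^^^^^^^^^^^^^^^^^^^^^^^^^^^
    J, dct = approx_derivative(
             ~~~~~~~~~~~~~~~~~^
        self.fun,
  
[... 513 characters left out ...]
d(self.fun(x, *self.args, **self.kwargs))
                      ~~~~~~~~^^^^^^^^^^^^^^^^^^^^^^^^^^^^^^
    return np.atleast_1d(self.fun(x))
                         ~~~~~~~~^^^
    return self.f(x, *self.args, **self.kwargs)
           ~~~~~~^^^^^^^^^^^^^^^^^^^^^^^^^^^^^^
  File "h.py", line 11, in <lambda>
    f=lambda v: np.concatenate([(proj(c,R.from_euler('z',v[3]).apply(np.array(l)/1e3)+v[:3])[0]-p) for c,l,p in obs])
                                 ~~~~^^^^^^^^^^^^^^^^^^^^^^^^^^^^^^^^^^^^^^^^^^^^^^^^^^^^^^^
  File "h.py", line 7, in proj
    m=ctrl.camera_model(n); p=quat(m["rotation"]).inv().apply(np.atleast_2d(P)-m["position"])
ValueError: time passes only in moves, steps and waits
```

```bash
sed -i 's/^def quat/import functools\n@functools.cache\ndef cm(n): return ctrl.camera_model(n)\ndef quat/; s/m=ctrl.camera_model(n)/m=cm(n)/' h.py; python3 - <<'E'
from h import *
gr=[("top",(-98,-96,266),(260,94.8)),("top",(-98,96,266),(218.8,165.2)),("top",(86,-96,266),(173.2,78.8)),("top",(86,96,266),(130,144.8)),("top",(-112,96,0),(250.8,248.8)),("top",(-112,-96,0),(281,186)),
("scene",(-98,-96,266),(262.7,155)),("scene",(-98,96,266),(300,217.3)),("scene",(86,-96,266),(186.7,181)),("scene",(86,96,266),(214,254)),("scene",(-112,96,0),(312.3,271.7)),("scene",(86,96,0),(238.3,305))]
best=min((fit(gr,[.6,.15,0,y]) for y in (-1,0.,.7,1.4,2.1)),key=lambda t:(t[1]**2).sum())
print(best[0].round(4)); print(best[1].round(1).tolist())
s=ctrl.get_state(); print(s["time"],quat(s["orientation"]).as_matrix().round(3))
print(proj("top",[[.6,.1,0],[.55,-.114,0]]))
E
```

```text
[ 0.7119  0.1056 -0.012   0.8076]
[[3.1, 0.3], [2.9, 0.7], [3.7, 0.9], [-6.8, 0.2], [1.5, 1.7], [0.5, -1.3], [0.4, -2.0], [0.2, -1.4], [-2.9, 2.3], [-0.2, -0.5], [-1.8, 0.2], [-1.4, 1.9]]
0.15 [[-0.958  0.288 -0.   ]
 [ 0.288  0.958 -0.001]
 [-0.    -0.001 -1.   ]]
[[241.64836317 237.16856251]
 [338.52552392 215.49715701]]
```

```bash
python3 - <<'E'
from h import *
gr=[("top",(-98,-96,266),(260,94.8)),("top",(-98,96,266),(218.8,165.2)),("top",(86,-96,266),(173.2,78.8)),("top",(-112,96,0),(250.8,248.8)),("top",(-112,-96,0),(281,186)),
("scene",(-98,-96,266),(262.7,155)),("scene",(-98,96,266),(300,217.3)),("scene",(86,-96,266),(186.7,181)),("scene",(86,96,266),(214,254)),("scene",(-112,96,0),(312.3,271.7)),("scene",(86,96,0),(238.3,305))]
b=fit(gr,[.7,.1,0,.8]);print(b[0].round(4)); print(b[1].round(1).tolist())
g=fit([o for o in gr if o[1][2]==266],b[0]);print(g[0].round(4)); print(g[1].round(1).tolist())
im=ctrl.read_camera("top")
import cv2
v=b[0]; pts=[]
RR=R.from_euler('z',v[3])
for x,y,z in [(86,y,z) for y in(-96,96) for z in (266,0)]+[(-98,96,266),(-98,-96,266),(-98,96,206),(-98,-96,206),(-112,96,0),(-112,-96,0),(-112,96,190),(-112,82,10),(-112,-82,10),(-113,0,236)]:
    p=proj("top",RR.apply(np.array([x,y,z])/1e3)+v[:3])[0]; print((x,y,z),p.round(1)); pts.append(p)
o=(130,70);s=2.5
c=cv2.resize(im[70:260,110:310,::-1],None,fx=4,fy=4-.9,interpolation=cv2.INTER_CUBIC)
for p in pts: cv2.circle(c,(int((p[0]-110+.5)*4),int((p[1]-70+.5)*3.1)),3,(0,0,255),1)
cv2.imwrite("pics/ov.png",c)
E
```

```text
[ 0.708   0.1094 -0.0052  0.8046]
[[1.7, -0.8], [0.4, 0.3], [1.6, -0.4], [-0.1, 2.3], [-0.4, -1.3], [1.1, -2.4], [1.2, -1.0], [-2.9, 2.0], [-0.2, -0.1], [-0.9, 0.9], [-1.3, 2.7]]
[ 0.7076  0.1108 -0.0049  0.8014]
[[1.2, -0.4], [-0.6, 0.8], [1.2, -0.2], [1.2, -2.0], [1.1, -0.3], [-3.0, 2.3], [-0.6, 0.5]]
(86, -96, 266) [174.8  78.4]
(86, -96, 0) [205.7 168.4]
(86, 96, 266) [119.7 144.2]
(86, 96, 0) [167.4 230.4]
(-98, 96, 266) [219.2 165.5]
(-98, -96, 266) [261.7  94. ]
(-98, 96, 206) [226.2 188.8]
(-98, -96, 206) [265.3 118.2]
(-112, 96, 0) [250.7 251.1]
(-112, -96, 0) [280.6 184.7]
(-112, 96, 190) [235.3 196.2]
(-112, 82, 10) [252.5 243.3]
(-112, -82, 10) [278.3 186.3]
(-113, 0, 236) [252.4 140.8]
```

View pics/ov.png

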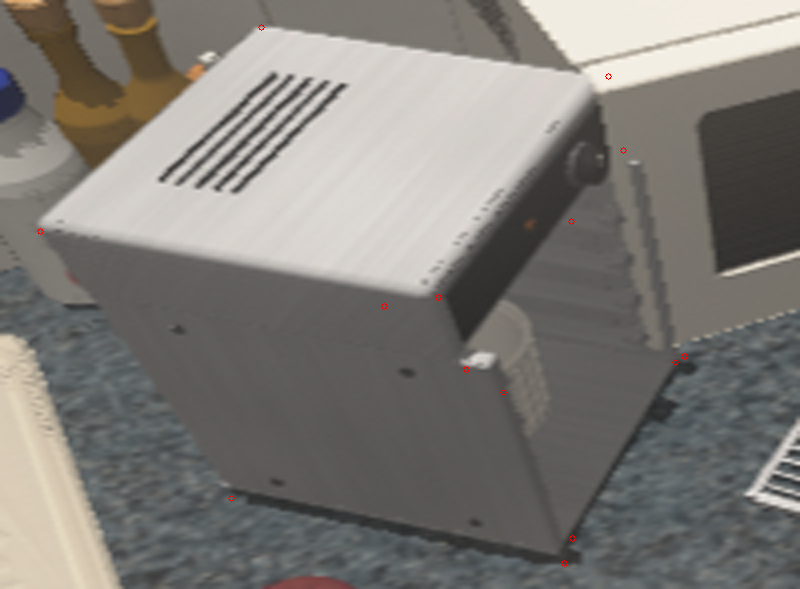

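The overlay matches the grill within about 2 px (hood corners are rounded). The tall fluted dish is inside at about (515,370) in the overlay, so the target is the third runners. Next I check the blue mug's clearance and plan the approach.

```bash
cat >> h.py <<'E'
def pix2plane(n,uv,z):
    m=cm(n); d=quat(m["rotation"]).apply([(uv[0]-m["cx"])/m["fx"],-(uv[1]-m["cy"])/m["fy"],-1]); p=m["position"]; return p+d*(z-p[2])/d[2]
def wrap(a): return (a+np.pi)%(2*np.pi)-np.pi
def plan(wps,yaw,step=48,tw=.14,pos=None,y0=None):
    s=ctrl.get_state(); M=quat(s["orientation"]).as_matrix()
    p=np.array(s["eef_pos"]) if pos is None else np.array(pos); y=np.arctan2(M[1,0],M[0,0]) if y0 is None else y0
    pts=[]; a=p
    for w in wps:
        w=np.array(w); n=int(np.ceil(np.linalg.norm(w-a)*1000/step)); pts+=[a+(w-a)*(i+1)/max(n,1) for i in range(n)]; a=w
    dy=wrap(yaw-y); k=max(1,int(np.ceil(abs(dy)/tw))); 
    if not pts: pts=[p]
    while len(pts)<k: pts.append(pts[-1])
    rows=[]
    for i,t in enumerate(pts):
        d=(t-p)*1000; c,s_=np.cos(y),np.sin(y)
        sh=[round(d[0]*c+d[1]*s_),round(d[0]*s_-d[1]*c),round(-d[2])]
        t_=round(-dy/k,3) if i<k else 0
        p=p+np.array([c*sh[0]+s_*sh[1],s_*sh[0]-c*sh[1],-sh[2]])/1000; y-=t_
        rows.append(sh+[t_])
    for i in range(0,len(rows),5): print(rows[i:i+5])
    print("end",p.round(4),round(wrap(y),4)); return p,y
def st():
    s=ctrl.get_state(); M=quat(s["orientation"]).as_matrix()
    print(round(s["time"],2),"p",s["eef_pos"].round(4),"yaw",round(np.arctan2(M[1,0],M[0,0]),4),"tz",M[:,2].round(3),"F",s["wrist_force"].round(1),"T",s["torque"].round(2),"w",round(s["width"],4),"ff",round(s["finger_force"],1),"q",s["q"].round(2)); return s
E
python3 - <<'E'
from h import *
g=np.array([.549,-.114]);a=.684
gp=g-.166*np.array([np.cos(a),np.sin(a)]); print("grip",gp)
print("mug base",pix2plane("scene",(369,165),0),"rim",pix2plane("top",(414,170),.088))
print("lowdish",pix2plane("scene",(359,292),.05), "trivet",pix2plane("scene",(361,295),.01))
st(); plan([(.36,.42,.26),(.43,.1,.26),(.40,-.16,.26)],a+np.pi)
E
```

```text
grip [ 0.42034148 -0.21889511]
mug base [ 0.51592739 -0.28425248  0.        ] rim [ 0.52413119 -0.28647275  0.088     ]
lowdish [0.43025774 0.13169898 0.05      ] trivet [0.42630467 0.11986777 0.01      ]
0.2 p [0.1869 0.6222 0.2307] yaw 2.8497 tz [-0.    -0.001 -1.   ] F [-0.6  0.4  0.2] T [0.03 0.01 0.06] w 0.0857 ff 0.0 q [-1.34  0.63  0.04  1.52 -0.03  1.   -0.02]
[[-37, -24, -5, np.float64(-0.139)], [-34, -29, -5, np.float64(-0.139)], [-29, -33, -5, np.float64(-0.139)], [-25, -37, -5, np.float64(-0.139)], [-19, -40, -4, np.float64(-0.139)]]
[[-13, -43, -5, np.float64(-0.139)], [15, -44, 0, np.float64(-0.139)], [21, -42, 0, 0], [21, -42, 0, 0], [21, -41, 0, 0]]
[[21, -42, 0, 0], [21, -42, 0, 0], [21, -42, 0, 0], [31, -30, 0, 0], [31, -31, 0, 0]]
[[32, -30, 0, 0], [31, -31, 0, 0], [31, -30, 0, 0], [31, -31, 0, 0]]
end [ 0.4001 -0.1601  0.2597] -2.4605
```

>>> {"name": "jog_arm", "arguments": {"moves": [[-37,-24,-5,-0.139,0],[-34,-29,-5,-0.139,0],[-29,-33,-5,-0.139,0],[-25,-37,-5,-0.139,0],[-19,-40,-4,-0.139,0]]}}

```text
time: 0.7
eef_pos: [0.3325, 0.4529, 0.2555]
orientation: [0.0, -0.203, 0.979, -0.0]
wrist_force: [1.2, 0.2, 0.3]
width: 0.0423
finger_force: 0.0
```

>>> {"name": "jog_arm", "arguments": {"moves": [[-13,-43,-5,-0.139,0],[15,-44,0,-0.139,0],[21,-42,0,0,0],[21,-42,0,0,0],[21,-41,0,0,0]]}}

```text
time: 1.2
eef_pos: [0.4001, 0.2357, 0.2603]
orientation: [0.0, -0.334, 0.943, -0.0]
wrist_force: [1.7, -0.1, -0.1]
width: 0.0424
finger_force: 0.0
```

>>> {"name": "jog_arm", "arguments": {"moves": [[21,-42,0,0,0],[21,-42,0,0,0],[21,-42,0,0,0],[31,-30,0,0,0],[31,-31,0,0,0]]}}

```text
time: 1.7
eef_pos: [0.4203, 0.0119, 0.2603]
orientation: [0.0, -0.334, 0.943, -0.0]
wrist_force: [1.0, -0.1, -0.2]
width: 0.0425
finger_force: 0.0
```

>>> {"name": "jog_arm", "arguments": {"moves": [[32,-30,0,0,0],[31,-31,0,0,0],[31,-30,0,0,0],[31,-31,0,0,0],[0,0,0,0,0]]}}

```text
time: 2.2
eef_pos: [0.399, -0.1659, 0.2604]
orientation: [-0.0, -0.329, 0.944, -0.001]
wrist_force: [-0.7, 0.9, 0.5]
width: 0.0427
finger_force: 0.0
```

```bash
python3 - <<'E'
from h import *
import cv2,pickle
for i in range(1):
    s=st(); im=ctrl.read_camera("wrist"); cv2.imwrite("pics/w1.png",im[:,:,::-1]); pickle.dump(s,open("w1.pkl","wb"))
E
```

```text
2.2 p [ 0.399  -0.1659  0.2604] yaw -2.4707 tz [ 0.    -0.003 -1.   ] F [-0.7  0.9  0.5] T [ 0.03 -0.   -0.01] w 0.0427 ff 0.0 q [ 0.36  0.28 -0.04  2.05  0.02  0.81  2.55]
```

View pics/w1.png

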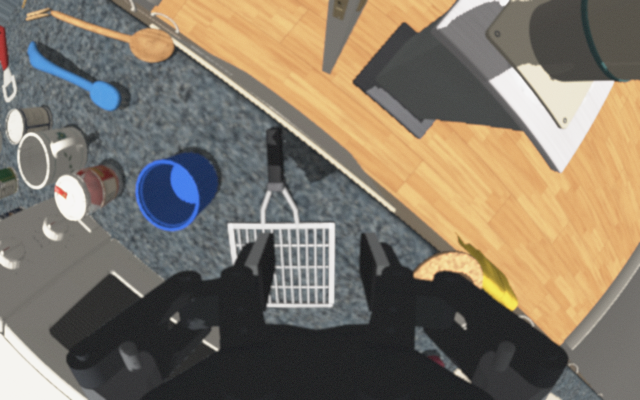

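The wrist view shows the rack handle at (277,165) and its panel at (285,265), but the gripper hides the grill. I'll turn 90° so the wrist camera sees into the grill.

```bash
python3 - <<'E'
from h import *
plan([(.445,-.125,.26)],-2.47-1.54)
E
```

```text
[[-29, 0, 0, np.float64(0.129)], [-30, 5, 0, np.float64(0.129)], [0, 0, 0, np.float64(0.129)], [0, 0, 0, np.float64(0.129)], [0, 0, 0, np.float64(0.129)]]
[[0, 0, 0, np.float64(0.129)], [0, 0, 0, np.float64(0.129)], [0, 0, 0, np.float64(0.129)], [0, 0, 0, np.float64(0.129)], [0, 0, 0, np.float64(0.129)]]
[[0, 0, 0, np.float64(0.129)], [0, 0, 0, np.float64(0.129)]]
end [ 0.4452 -0.1246  0.2603] 2.2681
```

>>> {"name": "jog_arm", "arguments": {"moves": [[-29,0,0,0.14,0],[-30,5,0,0.14,0],[0,0,0,0.14,0],[0,0,0,0.14,0],[0,0,0,0.14,0]]}}

```text
time: 2.75
eef_pos: [0.4461, -0.1196, 0.2601]
orientation: [-0.0, 0.011, 1.0, 0.0]
wrist_force: [0.3, -0.2, 0.3]
width: 0.0425
finger_force: 0.0
```

>>> {"name": "jog_arm", "arguments": {"moves": [[0,0,0,0.14,0],[0,0,0,0.14,0],[0,0,0,0.14,0],[0,0,0,0.14,0],[0,0,0,0.14,0]]}}

```text
time: 3.25
eef_pos: [0.446, -0.1198, 0.2602]
orientation: [-0.0, 0.353, 0.936, 0.0]
wrist_force: [-0.0, 0.6, 0.8]
width: 0.0426
finger_force: 0.0
```

>>> {"name": "jog_arm", "arguments": {"moves": [[0,0,0,0.14,0],[0,0,0,0,0]]}}

```text
time: 3.45
eef_pos: [0.4461, -0.12, 0.2602]
orientation: [-0.0, 0.415, 0.91, 0.0]
wrist_force: [0.7, -0.6, -1.2]
width: 0.0428
finger_force: 0.0
```

```bash
python3 - <<'E'
from h import *
import cv2,pickle
s=st(); im=ctrl.read_camera("wrist"); cv2.imwrite("pics/w2.png",im[:,:,::-1]); pickle.dump(s,open("w2.pkl","wb"))
c=cv2.resize(im[:,:,::-1],None,fx=1.25,fy=1.25,interpolation=cv2.INTER_CUBIC); cv2.imwrite("pics/w2b.png",c)
E
```

```text
3.45 p [ 0.4461 -0.12    0.2602] yaw 2.2848 tz [-0.     0.001 -1.   ] F [ 0.7 -0.6 -1.2] T [-0.03 -0.01  0.02] w 0.0428 ff 0.0 q [-0.03  0.33  0.3   1.99 -0.13  0.84  1.07]
```

View pics/w2b.png

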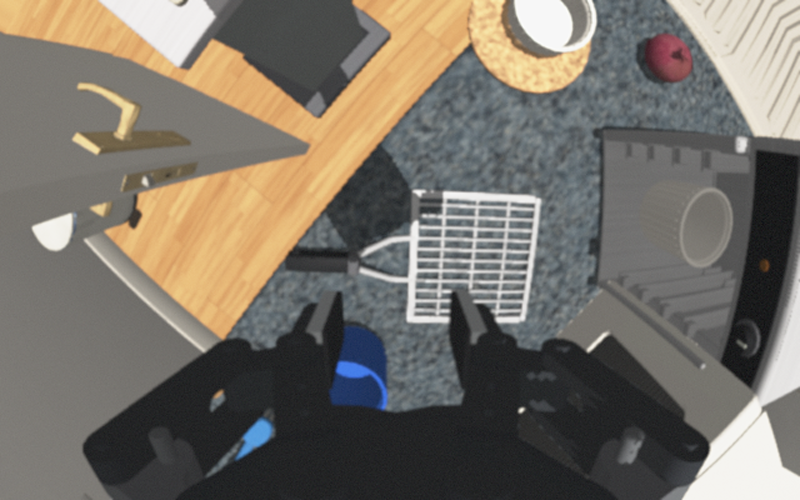

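Wrist view 2 shows the grill interior: its front floor corners at (603,130) and (600,285), the tall dish at (705,225), and runner ends on both sides. An enlarged crop with the model's predicted points follows.

```bash
cat >> h.py <<'E'
def wproj(s,P):
    m=cm("wrist"); T=np.array(m["tool_from_camera"])
    p=quat(s["orientation"]).inv().apply(np.atleast_2d(P)-s["eef_pos"]); p=(p-T[:3,3])@T[:3,:3]
    p=p*[1,-1,-1]; r=np.hypot(p[:,0],p[:,1]); th=np.arctan2(r,p[:,2])
    return np.c_[m["cx"]+m["fx"]*th*p[:,0]/r, m["cy"]+m["fy"]*th*p[:,1]/r]
def loc(v,l): return R.from_euler('z',v[3]).apply(np.atleast_2d(l)/1e3)+v[:3]
E
python3 - <<'E'
from h import *
import cv2,pickle
s=pickle.load(open("w2.pkl","rb")); v=np.array([.708,.1094,0,.8046])
im=cv2.imread("pics/w2.png")
x0,y0,w,h,k=470,90,150,215,3.7
c=cv2.rotate(cv2.resize(im[y0:y0+h,x0:x0+w],None,fx=k,fy=k,interpolation=cv2.INTER_CUBIC),cv2.ROTATE_90_COUNTERCLOCKWISE)
L=[]
for z in(40,80,120,160):
    for y in(66,80,-66,-80): L.append((-96,y,z+9))
L+=[(-112,82,10),(-112,-82,10),(-112,96,0),(-112,-96,0),(-98,82,206),(-98,-82,206),(-113,0,236)]
for l in L:
    p=wproj(s,loc(v,l))[0]; print(l,p.round(1)); a=(int((p[1]-y0+.5)*k),int((w-(p[0]-x0+.5))*k)); cv2.circle(c,a,2,(0,0,255) if l[2]!=129 else (0,255,0),-1)
for i in range(0,h,20): cv2.putText(c,str(y0+i),(int(i*k),10),0,.35,(0,255,255))
for i in range(0,w,20): cv2.putText(c,str(x0+i),(0,int((w-i)*k)),0,.35,(0,255,255))
cv2.imwrite("pics/w2c.png",c); print(c.shape)
# rack check
r=np.array([.549,-.114,0,.684])
for l in [(70,75,4),(70,-75,4),(-70,-75,4),(-70,75,4),(-200,0,22),(-132,0,22)]: print(l,wproj(s,loc(r,l))[0]*1.25)
E
```

```text
(-96, 66, 49) [507.6 128.1]
(-96, 80, 49) [507.5 117.4]
(-96, -66, 49) [502.5 223.7]
(-96, -80, 49) [501.4 232.9]
(-96, 66, 89) [525.5 130.9]
(-96, 80, 89) [525.5 119.2]
(-96, -66, 89) [517.8 234.4]
(-96, -80, 89) [516.3 244.2]
(-96, 66, 129) [546.4 134.5]
(-96, 80, 129) [546.5 121.6]
(-96, -66, 129) [535.2 246.9]
(-96, -80, 129) [533.2 257.3]
(-96, 66, 169) [570.8 139.1]
(-96, 80, 169) [571.2 124.8]
(-96, -66, 169) [554.9 261.5]
(-96, -80, 169) [552.2 272.6]
(-112, 82, 10) [483.1 114.6]
(-112, -82, 10) [479.6 225.8]
(-112, 96, 0) [479.3 104.6]
(-112, -96, 0) [475.9 231.9]
(-98, 82, 206) [596.7 126.5]
(-98, -82, 206) [570.2 290.9]
(-113, 0, 236) [600.2 229.2]
(555, 796, 3)
(70, 75, 4) [538.3391842 196.1832107]
(70, -75, 4) [521.67724461 321.5228876 ]
(-70, -75, 4) [404.70930933 321.03436212]
(-70, 75, 4) [410.05466789 189.89875284]
(-200, 0, 22) [285.22360978 260.1908013 ]
(-132, 0, 22) [348.19088824 262.48472613]
```

View pics/w2c.png

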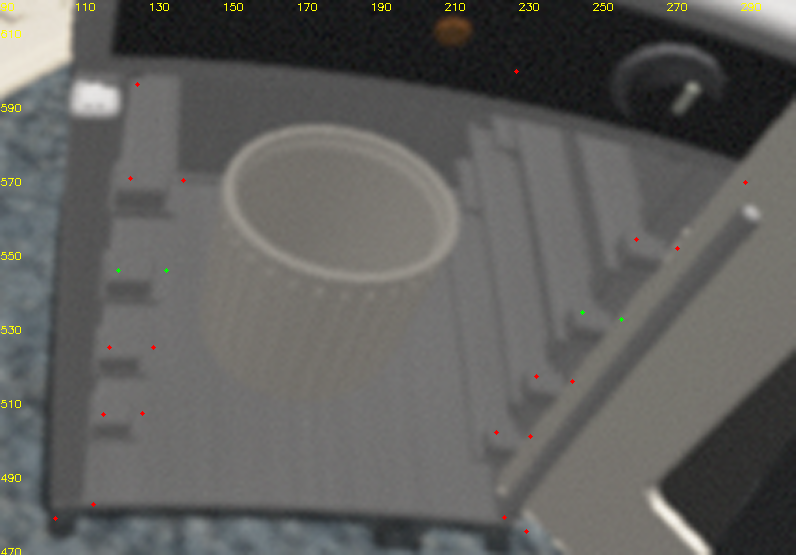

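The crop shows lug front faces about 3 px off the prediction, the third pair at crop (130,283) and (588,320), while the floor edge agrees. I'll fit all views jointly, with camera offsets and the frame play as unknowns.

```bash
cat > joint.py <<'E'
from h import *
import h,pickle
s=pickle.load(open("w2.pkl","rb")); k=3.7
cr=lambda a,b:(90+a/k-.5,620-b/k-.5)
lug=[]
for z,l0,l1,lb,r0,r1,rb0,rb1 in [(40,93,130,428,485,520,437,437),(80,98,140,362,525,558,383,383),(120,108,152,283,570,607,320,316),(160,115,165,192,627,660,242,245)]:
    lug+=[((-96,80,z+9),cr(l0,lb)),((-96,66,z+9),cr(l1,lb)),((-96,-66,z+9),cr(r0,rb0)),((-96,-80,z+9),cr(r1,rb1))]
lug=[(l,(p[1],p[0])) for l,p in lug]
fl=[((-112,96,0),cr(52,513)),((-112,82,10),cr(88,506)),((-112,-82,10),cr(502,521))]; fl=[(l,(p[1],p[0])) for l,p in fl]
gr=[("top",(-98,-96,266),(260,94.8)),("top",(-98,96,266),(218.8,165.2)),("top",(86,-96,266),(173.2,78.8)),("top",(-112,96,0),(250.8,248.8)),("top",(-112,-96,0),(281,186)),
("scene",(-98,-96,266),(262.7,155)),("scene",(-98,96,266),(300,217.3)),("scene",(86,-96,266),(186.7,181)),("scene",(86,96,266),(214,254)),("scene",(-112,96,0),(312.3,271.7)),("scene",(86,96,0),(238.3,305))]
rk=[("top",(70,75,4),(297.2,230)),("top",(70,-75,4),(323.6,183.2)),("top",(-70,-75,4),(378,200)),("top",(-70,75,4),(356.8,251.2)),("top",(-200,0,22),(426.4,238.8)),("top",(-132,0,22),(394.8,230)),
("scene",(70,75,4),(328.3,235.7)),("scene",(70,-75,4),(309.3,195)),("scene",(-70,-75,4),(354.3,180.7)),("scene",(-70,75,4),(375.7,221)),("scene",(-200,0,22),(407.7,182.7)),("scene",(-132,0,22),(385,189.3)),
("wrist",(70,75,4),(432,159)),("wrist",(70,-75,4),(420.5,257)),("wrist",(-70,-75,4),(326,257)),("wrist",(-70,75,4),(331,152.5)),("wrist",(-200,0,22),(229,208)),("wrist",(-132,0,22),(281,210))]
# camera perturb: move points instead: P' = pos + R(rot)(P-pos) + t
cam={"top":cm("top")["position"],"scene":cm("scene")["position"],"wrist":s["eef_pos"]+np.array([0,0,.14])}
order=["top","scene","wrist"]
def pr(c,P,u):
    i=order.index(c)*6; t=u[i:i+3]; w=u[i+3:i+6]; P=cam[c]+R.from_rotvec(w).apply(P-cam[c])+t
    return (wproj(s,P) if c=="wrist" else proj(c,P))[0]
def res(v):
    g=np.r_[v[0:2],0,v[2]]; r_=np.r_[v[3:5],0,v[5]]; f=v[6]*1000; u=v[7:]
    o=[]
    for c,l,p in gr: o.append((pr(c,loc(g,l)[0],u)-p)/(2 if l[2] else 1.5))
    for c,l,p in rk: o.append((pr(c,loc(r_,l)[0],u)-p)/1)
    for l,p in fl: o.append((pr("wrist",loc(g,l)[0],u)-p)/1.2)
    for l,p in lug: o.append((pr("wrist",loc(g,(l[0]+f,l[1],l[2]))[0],u)-p)/1.2)
    return np.concatenate(o+[np.array([v[6]/.007])]+[u[i:i+3]/.002 for i in(0,6,12)]+[u[i+3:i+6]/.004 for i in(0,6,12)])
r=least_squares(res,np.r_[.708,.109,.8046,.549,-.114,.684,np.zeros(19)],x_scale=.01)
C=np.linalg.inv(r.jac.T@r.jac)
print("grill",r.x[:3].round(4),"rack",r.x[3:6].round(4),"f",r.x[6].round(4),"sd",np.sqrt(np.diag(C))[:7].round(4),"cost",r.cost)
print("cams",(r.x[7:]*1000).round(1).reshape(3,6))
rr=res(r.x); n=len(gr)+len(rk); print((rr[2*n:2*n+6]*1.2).round(1),"\n",(rr[2*n+6:2*n+38]*1.2).round(1).reshape(-1,8))
E
python3 joint.py
```

```text
grill [0.7068 0.1127 0.8128] rack [ 0.552  -0.1128  0.6793] f -0.0041 sd [0.0021 0.002  0.0059 0.002  0.002  0.0048 0.0011] cost 34.96316270420341
cams [[ 0.5 -0.6 -1.4 -0.6  2.1 -0.9]
 [ 0.2 -0.9 -1.   0.4  1.5 -3.3]
 [-0.7  1.5 -1.2 -4.3 -1.2  4.1]]
[-2.2 -1.2 -0.1 -1.   2.1 -1.8] 
 [[ 0.7 -0.   1.   0.7 -0.1  0.6 -1.   0.4]
 [ 0.7  0.   0.9  0.4  0.7  0.2 -0.7  1.1]
 [ 0.3 -0.8  0.4  0.3  1.1  0.2 -1.8  0.7]
 [ 0.3 -0.   0.2  0.8 -0.1 -1.  -1.7  1.3]]
```

```bash
python3 - <<'E'
from h import *
p,y=plan([(.4229,-.2171,.20),(.4229,-.2171,.11)],-2.4626)
E
```

```text
[[-19, -27, 20, np.float64(-0.139)], [-16, -30, 20, np.float64(-0.139)], [-11, -31, 20, np.float64(-0.139)], [0, 0, 45, np.float64(-0.139)], [0, 0, 45, np.float64(-0.139)]]
[[0, 0, 0, np.float64(-0.139)], [0, 0, 0, np.float64(-0.139)], [0, 0, 0, np.float64(-0.139)], [0, 0, 0, np.float64(-0.139)], [0, 0, 0, np.float64(-0.139)]]
[[0, 0, 0, np.float64(-0.139)]]
end [ 0.4229 -0.2174  0.1102] -2.4662
```

>>> {"name": "jog_arm", "arguments": {"moves": [[-19,-27,20,-0.139,0],[-16,-30,20,-0.139,0],[-11,-31,20,-0.139,0],[0,0,0,-0.139,0],[0,0,0,-0.139,0]], "newtons": 20}}

```text
time: 4.0
eef_pos: [0.4216, -0.2191, 0.1995]
orientation: [-0.001, 0.078, 0.997, 0.0]
wrist_force: [1.3, 0.2, 0.3]
width: 0.043
finger_force: 0.0
```

>>> {"name": "jog_arm", "arguments": {"moves": [[0,0,0,-0.139,0],[0,0,0,-0.139,0],[0,0,0,-0.139,0],[0,0,0,-0.139,0],[0,0,0,-0.139,0]]}}

```text
time: 4.5
eef_pos: [0.4226, -0.2181, 0.2004]
orientation: [0.0, -0.267, 0.964, 0.0]
wrist_force: [0.4, 0.6, -0.1]
width: 0.043
finger_force: 0.0
```

>>> {"name": "jog_arm", "arguments": {"moves": [[0,0,30,-0.139,0],[0,0,30,0,0],[0,0,30,0,0],[0,0,30,0,0],[0,0,0,0,0]]}}

```text
time: 5.0
eef_pos: [0.4203, -0.217, 0.0776]
orientation: [-0.002, -0.331, 0.944, 0.003]
wrist_force: [-0.4, 1.0, 0.2]
width: 0.0427
finger_force: 0.0
```

```bash
python3 - <<'E'
from h import *
import cv2
st(); im=ctrl.read_camera("wrist"); a=cv2.resize(im[80:320,180:500,::-1],None,fx=2.4,fy=2.4)
cv2.imwrite("pics/w3.png",a)
plan([(.4229,-.2171,.0055)],-2.4626,step=40)
E
```

```text
5.0 p [ 0.4203 -0.217   0.0776] yaw -2.4677 tz [-0.006  0.004 -1.   ] F [-0.4  1.   0.2] T [ 0.02  0.05 -0.  ] w 0.0427 ff 0.0 q [ 0.48  0.64 -0.09  2.12  0.14  0.39  2.53]
[[-1, 0, 37, np.float64(-0.006)], [0, -1, 37, 0]]
end [ 0.4228 -0.2178  0.0052] -2.4624
```

View pics/w3.png

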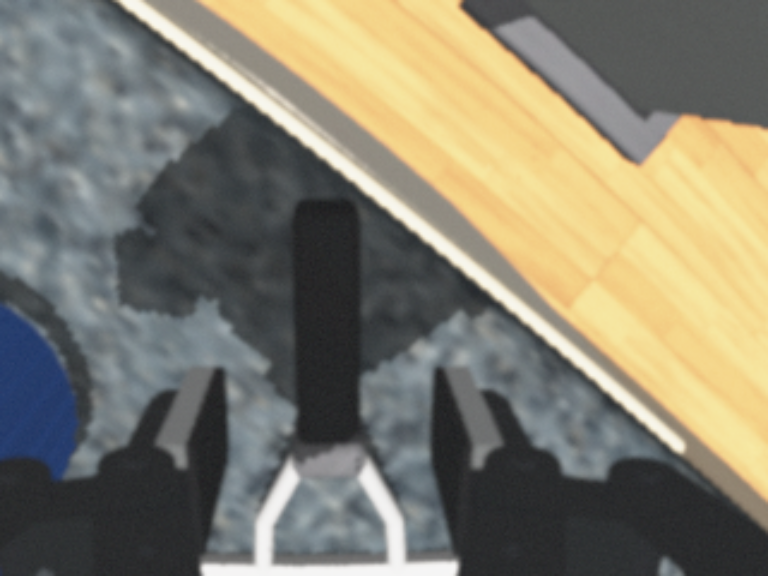

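The close crop confirms the black handle is centred between the fingers (handle mid x 327, finger mid x 330) and aligned. Descend and grip lightly.

>>> {"name": "jog_arm", "arguments": {"moves": [[-1,0,36,0,0],[-1,0,36,0,0],[0,0,0,0,0.6],[0,0,0,0,1],[0,0,0,0,1]], "newtons": 20}}

```text
time: 5.55
eef_pos: [0.4252, -0.2182, 0.0111]
orientation: [0.001, -0.329, 0.944, -0.001]
wrist_force: [-0.4, 0.3, -1.0]
width: 0.0178
finger_force: 20.1
```

>>> {"name": "jog_arm", "arguments": {"moves": [[0,0,0,0,1],[0,0,0,0,1]]}}

```text
time: 5.75
eef_pos: [0.4248, -0.2181, 0.0105]
orientation: [0.001, -0.329, 0.944, -0.001]
wrist_force: [0.9, 0.7, -1.1]
width: 0.0177
finger_force: 19.5
```

```bash
python3 -c "
from h import *
st()"
```

```text
5.75 p [ 0.4248 -0.2181  0.0105] yaw -2.4714 tz [ 0.002 -0.001 -1.   ] F [ 0.9  0.7 -1.1] T [0.09 0.05 0.06] w 0.0177 ff 19.5 q [ 0.49  0.78 -0.12  2.14  0.37  0.23  2.29]
```

>>> {"name": "jog_arm", "arguments": {"moves": [[0,0,-10,0,1],[0,0,-10,0,1],[0,0,-8,0,1],[0,0,0,0,1]]}}

```text
time: 6.15
eef_pos: [0.4245, -0.2182, 0.0386]
orientation: [0.001, -0.329, 0.944, -0.001]
wrist_force: [-0.9, -0.5, -0.9]
width: 0.0175
finger_force: 19.7
```

>>> {"name": "jog_arm", "arguments": {"moves": [[0,0,0,0,1],[0,0,0,0,1],[0,0,-20,0,1],[0,0,-20,0,1],[0,0,0,0,1]], "newtons": 100}}

```text
time: 6.65
eef_pos: [0.4249, -0.2181, 0.0782]
orientation: [0.001, -0.329, 0.944, -0.001]
wrist_force: [2.0, 0.2, -2.9]
width: 0.0163
finger_force: 100.0
```

```bash
python3 - <<'E'
from h import *
import cv2
st(); im=ctrl.read_camera("top"); a=im[150:280,250:450,::-1]; b=ctrl.read_camera("scene")[150:260,290:430,::-1]
cv2.imwrite("pics/l_t.png",a)
a=cv2.resize(a,(800,520),interpolation=cv2.INTER_CUBIC)
cv2.imwrite("pics/l1.png",a)
E
```

```text
6.65 p [ 0.4249 -0.2181  0.0782] yaw -2.4715 tz [ 0.002 -0.001 -1.   ] F [ 2.   0.2 -2.9] T [-0.15  0.18 -0.02] w 0.0163 ff 100.0 q [ 0.56  0.65 -0.21  2.12  0.33  0.4   2.33]
```

View pics/l1.png

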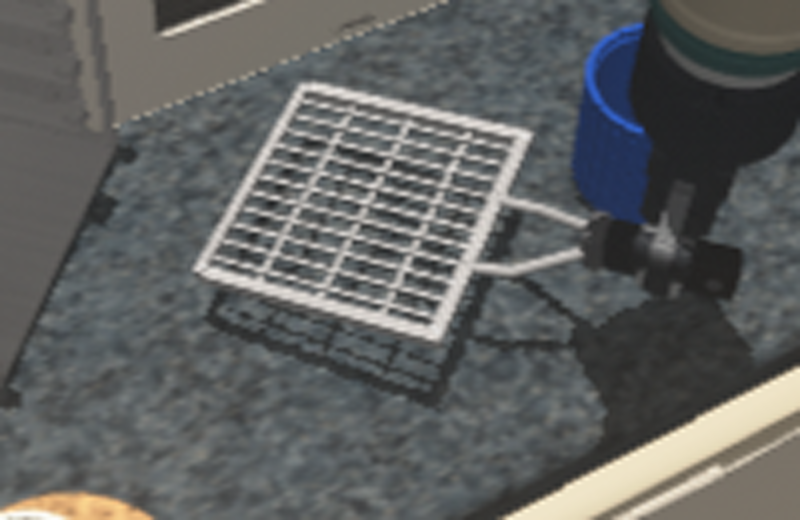

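The rack hangs in the grip, rear lower, with corners at top px (325.5,171), (383,183), (359.5,235), (299,217.5). Fit its slope and plan the approach.

```bash
cat > tilt.py <<'E'
from h import *
s=st()
obs=[((70,-75,4),(325.5,170.8)),((-70,-75,4),(382.8,183.3)),((-70,75,4),(359.5,235)),((70,75,4),(299.3,217.5))]
gp=s["eef_pos"]+[0,0,.019]
cp=cm("top")["position"]; 
def f(v):  # yaw,pitch(rear down +), roll, grip dx,dy,dz
    r=R.from_euler('ZYX',v[:3]); P=lambda l:r.apply((np.array(l)-[-165,0,29])/1e3)+gp+v[3:6]
    P2=lambda p: cp+R.from_rotvec(np.array([-.6,2.1,-.9])/1e3).apply(p-cp)+np.array([.5,-.6,-1.4])/1e3
    return np.concatenate([(proj("top",P2(P(l)))[0]-p) for l,p in obs]+[v[3:6]/.002,[v[2]/.01,(v[0]-.675)/.01]])
r=least_squares(f,[.675,.1,0,0,0,0]); print(r.x.round(4),f(r.x).round(1)[:8], np.sqrt(np.diag(np.linalg.inv(r.jac.T@r.jac))).round(4))
E
python3 tilt.py
```

```text
6.75 p [ 0.4236 -0.2177  0.0766] yaw -2.4715 tz [-0.001 -0.    -1.   ] F [ 1.3  0.2 -3.7] T [-0.23  0.31 -0.01] w 0.0163 ff 100.0 q [ 0.56  0.65 -0.21  2.12  0.33  0.4   2.33]
[ 0.6699  0.1109  0.0027  0.0018 -0.0014  0.0008] [ 0.3 -0.9  0.5  0.3  0.4  1.  -1.4  0.6] [0.0075 0.0158 0.0092 0.0017 0.0012 0.0019]
```

```bash
cat >> h.py <<'E'
G=np.array([.7068,.1127,0,.8128])
def tcp(gx,gy,z): return loc(G,(gx,gy,z))[0]   # grill mm -> world TCP
def ing(): 
    s=st(); p=R.from_euler('z',-G[3]).apply(np.array(s["eef_pos"])-G[:3])*1000; w=R.from_euler('z',-G[3]).apply(s["wrist_force"]); t=R.from_euler('z',-G[3]).apply(s["torque"])
    M=quat(s["orientation"]).as_matrix(); print("GRILL p",p.round(1),"rackyaw",round(wrap(np.arctan2(M[1,0],M[0,0])+np.pi-G[3]),4),"F",w.round(1),"T",t.round(2)); return p
E
python3 - <<'E'
from h import *
s=ctrl.get_state(); p=s["eef_pos"].copy(); p[2]=.173
plan([p,tcp(-375,0,173),tcp(-360,0,173)],G[3]-np.pi)
E
```

```text
[[0, 0, -32, np.float64(-0.071)], [0, 0, -32, np.float64(-0.071)], [0, 0, -32, 0], [-30, 11, 0, 0], [-30, 11, 0, 0]]
[[-15, 0, 0, 0]]
end [ 0.4593 -0.1481  0.1726] -2.3295
```

>>> {"name": "jog_arm", "arguments": {"moves": [[0,0,-32,0,1],[0,0,-32,0,1],[0,0,-32,-0.071,1],[0,0,0,-0.071,1],[-20,8,0,0,1]]}}

```text
time: 7.25
eef_pos: [0.4305, -0.2004, 0.1725]
orientation: [-0.001, -0.393, 0.919, -0.0]
wrist_force: [-0.1, 0.2, -2.4]
width: 0.0162
finger_force: 99.9
```

>>> {"name": "jog_arm", "arguments": {"moves": [[-20,7,0,0,1],[-20,7,0,0,1],[-15,0,0,0,1],[0,0,0,0,1],[0,0,0,0,1]]}}

```text
time: 7.75
eef_pos: [0.4591, -0.1486, 0.1723]
orientation: [-0.001, -0.395, 0.919, 0.0]
wrist_force: [-0.3, -0.6, -3.7]
width: 0.0162
finger_force: 100.0
```

```bash
python3 - <<'E'
from h import *
import cv2
ing()
a=ctrl.read_camera("top"); cv2.imwrite("pics/t2.png",a[:,:,::-1])
E
```

```text
7.75 p [ 0.4591 -0.1486  0.1723] yaw -2.3293 tz [-0.002 -0.    -1.   ] F [-0.3 -0.6 -3.7] T [-0.32  0.25 -0.02] w 0.0162 ff 100.0 q [ 0.5   0.5  -0.34  2.03  0.27  0.66  2.36]
GRILL p [-3.600e+02  3.000e-01  1.723e+02] rackyaw -0.0005 F [-0.7 -0.2 -3.7] T [-0.04  0.4  -0.02]
```

>>> {"name": "jog_arm", "arguments": {"moves": [[-15,0,0,0,1],[-15,0,0,0,1],[-15,0,0,0,1],[-10,0,0,0,1],[0,0,0,0,1]]}}

```text
time: 8.3
eef_pos: [0.4994, -0.1059, 0.1732]
orientation: [0.001, -0.397, 0.918, 0.0]
wrist_force: [0.1, 0.1, -2.4]
width: 0.0163
finger_force: 100.0
```

```bash
python3 -c "
from h import *
ing()"
```

```text
8.3 p [ 0.4994 -0.1059  0.1732] yaw -2.3262 tz [ 0.002  0.001 -1.   ] F [ 0.1  0.1 -2.4] T [-0.21  0.26  0.02] w 0.0163 ff 100.0 q [ 0.39  0.53 -0.34  1.96  0.27  0.7   2.27]
GRILL p [-3.014e+02  3.000e-01  1.732e+02] rackyaw 0.0026 F [ 0.1 -0.  -2.4] T [0.04 0.33 0.02]
```

>>> {"name": "jog_arm", "arguments": {"moves": [[-16,0,0,0,1],[-16,0,2,0,1],[-16,0,2,0,1],[-16,0,2,0,1],[-14,0,2,0,1]]}}

```text
time: 8.8
eef_pos: [0.5525, -0.0499, 0.1648]
orientation: [0.0, -0.395, 0.919, 0.0]
wrist_force: [0.3, -0.5, -3.2]
width: 0.0163
finger_force: 100.0
```

>>> {"name": "jog_arm", "arguments": {"moves": [[0,0,0,0,1],[0,0,0,0,1]]}}

```text
time: 9.0
eef_pos: [0.5509, -0.0515, 0.1647]
orientation: [-0.001, -0.395, 0.919, -0.0]
wrist_force: [-0.8, -0.0, -2.7]
width: 0.0165
finger_force: 100.0
```

```bash
python3 -c "
from h import *
ing()"
```

```text
9.0 p [ 0.5509 -0.0515  0.1647] yaw -2.3288 tz [-0.001 -0.001 -1.   ] F [-0.8 -0.  -2.7] T [-0.31  0.27  0.01] w 0.0165 ff 100.0 q [ 0.26  0.59 -0.33  1.85  0.27  0.74  2.17]
GRILL p [-226.4    0.3  164.7] rackyaw -0.0 F [-0.6  0.6 -2.7] T [-0.01  0.41  0.01]
```

>>> {"name": "jog_arm", "arguments": {"moves": [[0,0,2,0,1],[0,0,2,0,1],[0,0,0,0,1]]}}

```text
time: 9.3
eef_pos: [0.5504, -0.0522, 0.1607]
orientation: [-0.001, -0.395, 0.919, 0.0]
wrist_force: [-0.4, 0.1, -2.0]
width: 0.0165
finger_force: 100.0
```

>>> {"name": "jog_arm", "arguments": {"moves": [[0,0,1,0,1],[0,0,0,0,1],[0,0,0,0,1]]}}

```text
time: 9.6
eef_pos: [0.5509, -0.0518, 0.16]
orientation: [-0.0, -0.395, 0.919, -0.0]
wrist_force: [-0.1, 0.3, -2.2]
width: 0.0162
finger_force: 100.1
```

>>> {"name": "jog_arm", "arguments": {"moves": [[0,0,1,0,1],[0,0,0,0,1],[0,0,0,0,1]]}}

```text
time: 9.9
eef_pos: [0.5512, -0.0516, 0.1591]
orientation: [-0.0, -0.395, 0.919, -0.0]
wrist_force: [-1.8, -0.1, -1.6]
width: 0.0161
finger_force: 100.2
```

```bash
python3 -c "
from h import *
ing()"
```

```text
9.9 p [ 0.5512 -0.0516  0.1591] yaw -2.3295 tz [-0. -0. -1.] F [-1.8 -0.1 -1.6] T [-0.07  0.29  0.13] w 0.0161 ff 100.2 q [ 0.26  0.6  -0.32  1.86  0.27  0.73  2.16]
GRILL p [-226.3    0.   159.1] rackyaw -0.0007 F [-1.3  1.3 -1.6] T [0.17 0.25 0.13]
```

>>> {"name": "jog_arm", "arguments": {"moves": [[0,0,1,0,1],[0,0,0,0,1],[0,0,0,0,1]]}}

```text
time: 10.2
eef_pos: [0.5513, -0.0515, 0.1582]
orientation: [0.0, -0.395, 0.919, -0.0]
wrist_force: [-1.3, 0.5, 0.1]
width: 0.0158
finger_force: 100.2
```

```bash
python3 -c "
from h import *
ing()"
```

```text
10.2 p [ 0.5513 -0.0515  0.1582] yaw -2.3295 tz [ 0. -0. -1.] F [-1.3  0.5  0.1] T [0.14 0.15 0.11] w 0.0158 ff 100.2 q [ 0.26  0.6  -0.32  1.86  0.28  0.73  2.16]
GRILL p [-226.2    0.   158.2] rackyaw -0.0007 F [-0.6  1.3  0.1] T [0.2  0.   0.11]
```

>>> {"name": "jog_arm", "arguments": {"moves": [[0,0,1,0,1],[0,0,0,0,1],[0,0,0,0,1]]}}

```text
time: 10.5
eef_pos: [0.5513, -0.0516, 0.1572]
orientation: [0.0, -0.395, 0.919, -0.0]
wrist_force: [-2.1, -1.3, 0.4]
width: 0.0163
finger_force: 100.4
```

```bash
python3 -c "
from h import *
ing()"
```

```text
10.5 p [ 0.5513 -0.0516  0.1572] yaw -2.3295 tz [ 0. -0. -1.] F [-2.1 -1.3  0.4] T [0.2  0.13 0.11] w 0.0163 ff 100.4 q [ 0.25  0.6  -0.32  1.86  0.28  0.72  2.16]
GRILL p [-226.2   -0.   157.2] rackyaw -0.0007 F [-2.4  0.6  0.4] T [ 0.24 -0.06  0.11]
```

Contact with the runner felt at z≈158 (expected 157). Ease the grip and slide back.

>>> {"name": "jog_arm", "arguments": {"moves": [[0,0,0,0,1],[-5,0,-1,0,1],[-5,0,0,0,1],[0,0,0,0,1]], "newtons": 45}}

```text
time: 10.9
eef_pos: [0.5591, -0.0431, 0.1581]
orientation: [0.001, -0.395, 0.919, 0.0]
wrist_force: [0.4, 0.0, -0.6]
width: 0.0162
finger_force: 100.3
```

```bash
python3 -c "
from h import *
ing()"
```

```text
10.9 p [ 0.5591 -0.0431  0.1581] yaw -2.3286 tz [ 0.001  0.001 -1.   ] F [ 0.4  0.  -0.6] T [ 0.27 -0.13 -0.03] w 0.0162 ff 100.3 q [ 0.24  0.61 -0.32  1.84  0.27  0.73  2.15]
GRILL p [-2.147e+02  1.000e-01  1.581e+02] rackyaw 0.0002 F [ 0.3 -0.3 -0.6] T [ 0.09 -0.29 -0.03]
```

>>> {"name": "jog_arm", "arguments": {"moves": [[-6,0,0,0,1],[-6,0,0,0,1],[0,0,0,0,1]]}}

```text
time: 11.2
eef_pos: [0.5675, -0.0342, 0.1581]
orientation: [0.001, -0.396, 0.918, 0.0]
wrist_force: [0.6, 0.7, -1.5]
width: 0.0167
finger_force: 100.2
```

```bash
python3 -c "
from h import *
ing()"
```

```text
11.2 p [ 0.5675 -0.0342  0.1581] yaw -2.3283 tz [ 0.001  0.001 -1.   ] F [ 0.6  0.7 -1.5] T [ 0.29 -0.2   0.01] w 0.0167 ff 100.2 q [ 0.22  0.62 -0.32  1.82  0.27  0.75  2.14]
GRILL p [-2.024e+02  2.000e-01  1.581e+02] rackyaw 0.0005 F [ 1.   0.  -1.5] T [ 0.06 -0.34  0.01]
```

>>> {"name": "jog_arm", "arguments": {"moves": [[-5,0,0,0,1],[-5,0,0,0,1],[0,0,0,0,1]]}}

```text
time: 11.5
eef_pos: [0.5742, -0.0274, 0.1581]
orientation: [0.001, -0.395, 0.919, 0.0]
wrist_force: [0.7, 0.4, -1.2]
width: 0.016
finger_force: 100.2
```

```bash
python3 -c "
from h import *
ing()"
```

```text
11.5 p [ 0.5742 -0.0274  0.1581] yaw -2.3288 tz [ 0.001  0.001 -1.   ] F [ 0.7  0.4 -1.2] T [ 0.3  -0.17  0.07] w 0.016 ff 100.2 q [ 0.21  0.63 -0.32  1.8   0.27  0.76  2.13]
GRILL p [-192.9    0.   158.1] rackyaw -0.0 F [ 0.8 -0.2 -1.2] T [ 0.08 -0.33  0.07]
```

>>> {"name": "jog_arm", "arguments": {"moves": [[-4,0,0,0,1],[-3,0,0,0,1],[0,0,0,0,1]]}}

```text
time: 11.8
eef_pos: [0.5786, -0.0228, 0.1581]
orientation: [0.0, -0.395, 0.919, -0.0]
wrist_force: [1.6, 0.5, -1.2]
width: 0.0164
finger_force: 100.3
```

```bash
python3 -c "
from h import *
ing()"
```

```text
11.8 p [ 0.5786 -0.0228  0.1581] yaw -2.3292 tz [ 0.001  0.    -1.   ] F [ 1.6  0.5 -1.2] T [ 0.21 -0.16 -0.02] w 0.0164 ff 100.3 q [ 0.2   0.63 -0.32  1.79  0.27  0.76  2.12]
GRILL p [-186.5   -0.   158.1] rackyaw -0.0004 F [ 1.4 -0.8 -1.2] T [ 0.03 -0.27 -0.02]
```

>>> {"name": "jog_arm", "arguments": {"moves": [[-2,0,0,0,1],[-2,0,0,0,1],[0,0,0,0,1]]}}

```text
time: 12.1
eef_pos: [0.581, -0.0202, 0.1581]
orientation: [0.0, -0.395, 0.919, -0.0]
wrist_force: [0.2, -0.5, 0.5]
width: 0.0162
finger_force: 100.3
```

>>> {"name": "jog_arm", "arguments": {"moves": [[-2,0,0,0,1],[0,0,0,0,1]]}}

```text
time: 12.3
eef_pos: [0.5823, -0.0187, 0.158]
orientation: [-0.0, -0.395, 0.919, -0.0]
wrist_force: [0.2, -0.5, -0.3]
width: 0.0161
finger_force: 100.3
```

```bash
python3 -c "
from h import *
ing()"
```

```text
12.3 p [ 0.5823 -0.0187  0.158 ] yaw -2.3294 tz [-0. -0. -1.] F [ 0.2 -0.5 -0.3] T [-0.05 -0.08 -0.04] w 0.0161 ff 100.3 q [ 0.19  0.64 -0.32  1.78  0.27  0.77  2.11]
GRILL p [-1.81e+02  1.00e-01  1.58e+02] rackyaw -0.0006 F [-0.2 -0.5 -0.3] T [-0.1  -0.02 -0.04]
```

>>> {"name": "jog_arm", "arguments": {"moves": [[-2,0,0,0,1],[0,0,0,0,1]]}}

```text
time: 12.5
eef_pos: [0.5831, -0.0176, 0.1579]
orientation: [-0.001, -0.395, 0.919, -0.0]
wrist_force: [-1.6, -1.6, 0.1]
width: 0.0162
finger_force: 100.4
```

```bash
python3 -c "
from h import *
ing()"
```

```text
12.5 p [ 0.5831 -0.0176  0.1579] yaw -2.3295 tz [-0.001 -0.001 -1.   ] F [-1.6 -1.6  0.1] T [-0.17  0.14 -0.05] w 0.0162 ff 100.4 q [ 0.18  0.64 -0.32  1.77  0.27  0.77  2.11]
GRILL p [-179.7    0.3  157.9] rackyaw -0.0007 F [-2.2  0.1  0.1] T [-0.01  0.22 -0.05]
```

>>> {"name": "jog_arm", "arguments": {"moves": [[-1,0,0,0,1],[0,0,0,0,1]]}}

```text
time: 12.7
eef_pos: [0.5831, -0.0175, 0.1578]
orientation: [-0.001, -0.395, 0.919, -0.0]
wrist_force: [-3.2, -3.1, 1.3]
width: 0.0163
finger_force: 100.5
```

```bash
python3 -c "
from h import *
ing()"
```

```text
12.7 p [ 0.5831 -0.0175  0.1578] yaw -2.33 tz [-0.003 -0.001 -1.   ] F [-3.2 -3.1  1.3] T [-0.45  0.48 -0.05] w 0.0163 ff 100.5 q [ 0.18  0.64 -0.32  1.77  0.27  0.77  2.11]
GRILL p [-179.6    0.3  157.8] rackyaw -0.0012 F [-4.4  0.2  1.3] T [ 0.05  0.66 -0.05]
```

>>> {"name": "jog_arm", "arguments": {"moves": [[-1,0,0,0,1],[0,0,0,0,1]]}}

```text
time: 12.9
eef_pos: [0.583, -0.0174, 0.1577]
orientation: [-0.002, -0.395, 0.919, -0.0]
wrist_force: [-5.6, -4.6, 1.6]
width: 0.0162
finger_force: 100.7
```

```bash
python3 -c "
from h import *
ing()"
```

```text
12.9 p [ 0.583  -0.0174  0.1577] yaw -2.3304 tz [-0.004 -0.002 -1.   ] F [-5.6 -4.6  1.6] T [-0.54  0.73 -0.03] w 0.0162 ff 100.7 q [ 0.18  0.64 -0.32  1.77  0.27  0.78  2.11]
GRILL p [-179.5    0.5  157.7] rackyaw -0.0016 F [-7.2  0.9  1.6] T [ 0.16  0.89 -0.03]
```

Back stops felt at both sides: −7 N, no yaw moment, tool stopped at grill x −179.5. Relax the push, soften the grip, then let the front down.

>>> {"name": "jog_arm", "arguments": {"moves": [[3,0,0,0,0.9],[1,0,0,0,0.9],[0,0,0,0,0.9]], "newtons": 20}}

```text
time: 13.2
eef_pos: [0.5828, -0.0182, 0.1582]
orientation: [0.001, -0.395, 0.919, 0.0]
wrist_force: [0.8, 0.9, -1.4]
width: 0.0159
finger_force: 100.1
```

```bash
python3 -c "
from h import *
ing()"
```

```text
13.2 p [ 0.5828 -0.0182  0.1582] yaw -2.329 tz [ 0.001  0.001 -1.   ] F [ 0.8  0.9 -1.4] T [ 0.17 -0.28  0.  ] w 0.0159 ff 100.1 q [ 0.19  0.64 -0.32  1.78  0.27  0.77  2.11]
GRILL p [-180.3    0.   158.2] rackyaw -0.0002 F [ 1.2  0.1 -1.4] T [-0.08 -0.31  0.  ]
```

>>> {"name": "jog_arm", "arguments": {"moves": [[1,0,3,0,1],[0,0,3,0,1],[0,0,0,0,1]]}}

```text
time: 13.5
eef_pos: [0.5821, -0.0193, 0.1519]
orientation: [0.001, -0.395, 0.919, -0.0]
wrist_force: [1.3, 1.6, 2.7]
width: 0.016
finger_force: 100.5
```

```bash
python3 -c "
from h import *
ing()"
```

```text
13.5 p [ 0.5821 -0.0193  0.1519] yaw -2.3295 tz [ 0.001  0.    -1.   ] F [1.3 1.6 2.7] T [ 0.62 -0.68 -0.13] w 0.016 ff 100.5 q [ 0.19  0.64 -0.32  1.78  0.28  0.75  2.11]
GRILL p [-181.5   -0.2  151.9] rackyaw -0.0007 F [2.1 0.1 2.7] T [-0.07 -0.92 -0.13]
```

>>> {"name": "jog_arm", "arguments": {"moves": [[1,0,3,0,1],[0,0,2,0,1],[0,0,0,0,1]]}}

```text
time: 13.8
eef_pos: [0.5812, -0.0203, 0.147]
orientation: [0.0, -0.395, 0.919, -0.0]
wrist_force: [0.2, 0.6, 3.7]
width: 0.0159
finger_force: 100.7
```

```bash
python3 -c "
from h import *
ing()"
```

```text
13.8 p [ 0.5812 -0.0203  0.147 ] yaw -2.3297 tz [ 0.001  0.    -1.   ] F [0.2 0.6 3.7] T [ 0.81 -0.87 -0.11] w 0.0159 ff 100.7 q [ 0.19  0.65 -0.31  1.79  0.28  0.74  2.11]
GRILL p [-182.9   -0.2  147. ] rackyaw -0.0009 F [0.6 0.3 3.7] T [-0.07 -1.19 -0.11]
```

>>> {"name": "jog_arm", "arguments": {"moves": [[1,0,3,0,1],[0,0,3,0,1],[0,0,0,0,1]]}}

```text
time: 14.1
eef_pos: [0.5801, -0.021, 0.1406]
orientation: [-0.0, -0.395, 0.919, 0.0]
wrist_force: [1.6, 1.7, 0.4]
width: 0.0161
finger_force: 100.6
```

```bash
python3 -c "
from h import *
ing()"
```

```text
14.1 p [ 0.5801 -0.021   0.1406] yaw -2.3299 tz [-0.  0. -1.] F [1.6 1.7 0.4] T [ 0.59 -0.99 -0.34] w 0.0161 ff 100.6 q [ 0.19  0.66 -0.31  1.8   0.28  0.73  2.11]
GRILL p [-1.842e+02  1.000e-01  1.406e+02] rackyaw -0.0011 F [2.4 0.  0.4] T [-0.31 -1.11 -0.34]
```

>>> {"name": "jog_arm", "arguments": {"moves": [[1,0,2,0,1],[0,0,2,0,1],[0,0,0,0,1]]}}

```text
time: 14.4
eef_pos: [0.5796, -0.0215, 0.1368]
orientation: [0.0, -0.395, 0.919, 0.0]
wrist_force: [3.3, 1.9, 0.9]
width: 0.0162
finger_force: 100.7
```

```bash
python3 -c "
from h import *
ing()"
```

```text
14.4 p [ 0.5796 -0.0215  0.1368] yaw -2.3294 tz [ 0.  0. -1.] F [3.3 1.9 0.9] T [ 0.82 -1.07 -0.34] w 0.0162 ff 100.7 q [ 0.19  0.66 -0.31  1.8   0.29  0.72  2.1 ]
GRILL p [-1.848e+02  1.000e-01  1.368e+02] rackyaw -0.0006 F [ 3.6 -1.1  0.9] T [-0.21 -1.33 -0.34]
```

>>> {"name": "jog_arm", "arguments": {"moves": [[-1,0,0,0,1],[0,0,0,0,1]]}}

```text
time: 14.6
eef_pos: [0.5797, -0.0215, 0.1368]
orientation: [-0.001, -0.395, 0.919, -0.0]
wrist_force: [1.5, 1.0, 1.2]
width: 0.0161
finger_force: 100.7
```

```bash
python3 -c "
from h import *
ing()"
```

```text
14.6 p [ 0.5797 -0.0215  0.1368] yaw -2.3297 tz [-0.001 -0.001 -1.   ] F [1.5 1.  1.2] T [ 0.59 -0.77 -0.38] w 0.0161 ff 100.7 q [ 0.18  0.66 -0.31  1.8   0.29  0.72  2.1 ]
GRILL p [-1.849e+02  1.000e-01  1.368e+02] rackyaw -0.0009 F [ 1.8 -0.4  1.2] T [-0.15 -0.96 -0.38]
```

>>> {"name": "jog_arm", "arguments": {"moves": [[0,0,1,0,1],[0,0,1,0,1],[0,0,0,0,1]]}}

```text
time: 14.9
eef_pos: [0.5796, -0.0216, 0.135]
orientation: [-0.001, -0.395, 0.919, -0.0]
wrist_force: [-0.5, -1.4, 4.2]
width: 0.0159
finger_force: 101.1
```

```bash
python3 -c "
from h import *
ing()"
```

```text
14.9 p [ 0.5796 -0.0216  0.135 ] yaw -2.3297 tz [-0.001 -0.001 -1.   ] F [-0.5 -1.4  4.2] T [ 0.59 -0.68 -0.24] w 0.0159 ff 101.1 q [ 0.18  0.67 -0.31  1.8   0.29  0.72  2.1 ]
GRILL p [-1.85e+02  1.00e-01  1.35e+02] rackyaw -0.001 F [-1.4 -0.6  4.2] T [-0.09 -0.9  -0.24]
```

>>> {"name": "jog_arm", "arguments": {"moves": [[0,0,1,0,1],[0,0,0,0,1],[0,0,0,0,1]]}}

```text
time: 15.2
eef_pos: [0.5794, -0.0217, 0.1336]
orientation: [-0.001, -0.395, 0.919, -0.0]
wrist_force: [0.3, -1.1, 0.6]
width: 0.016
finger_force: 100.6
```

```bash
python3 -c "
from h import *
ing()"
```

```text
15.2 p [ 0.5794 -0.0217  0.1336] yaw -2.3296 tz [-0.002 -0.001 -1.   ] F [ 0.3 -1.1  0.6] T [-0.04 -0.44 -0.3 ] w 0.016 ff 100.6 q [ 0.18  0.67 -0.31  1.8   0.29  0.72  2.1 ]
GRILL p [-1.852e+02  1.000e-01  1.336e+02] rackyaw -0.0009 F [-0.6 -1.   0.6] T [-0.35 -0.27 -0.3 ]
```

>>> {"name": "jog_arm", "arguments": {"moves": [[0,0,1,0,1],[0,0,0,0,1],[0,0,0,0,1]]}}

```text
time: 15.5
eef_pos: [0.5795, -0.0215, 0.1329]
orientation: [-0.001, -0.395, 0.919, -0.0]
wrist_force: [-1.2, -1.9, 2.2]
width: 0.0161
finger_force: 100.8
```

```bash
python3 - <<'E'
from h import *
import cv2
ing()
t=ctrl.read_camera("top"); cv2.imwrite("pics/t3.png",t[:,:,::-1]); c=ctrl.read_camera("scene"); cv2.imwrite("pics/s3.png",c[:,:,::-1])
# is the front edge visible? predict pixel of front edge ends for seated & tilted
for nm,rx,sl in (("seated",-21.,0),("onlug",-21.,.064)):
    r=R.from_euler('y',sl)
    for l in [(-70,-75,4),(-70,75,4),(-70,0,4),(-132,0,22)]:
        p=r.apply(np.array(l)-[70,0,0])+[70+rx,0,120]; P=loc(G,p)[0]; print(nm,l,proj("top",P)[0].round(1),proj("scene",P)[0].round(1))
E
```

```text
15.5 p [ 0.5795 -0.0215  0.1329] yaw -2.3296 tz [-0.001 -0.001 -1.   ] F [-1.2 -1.9  2.2] T [-0.11 -0.32 -0.22] w 0.0161 ff 100.8 q [ 0.18  0.67 -0.3   1.8   0.29  0.71  2.1 ]
GRILL p [-184.9    0.2  132.9] rackyaw -0.0008 F [-2.2 -0.4  2.2] T [-0.3  -0.14 -0.22]
seated (-70, -75, 4) [261.6 151.9] [270.6 197.5]
seated (-70, 75, 4) [234.1 206. ] [297.4 244.7]
seated (-70, 0, 4) [248.6 177.5] [283.5 220.2]
seated (-132, 0, 22) [276.6 177.7] [306.7 205.7]
onlug (-70, -75, 4) [260.8 148.9] [270.  195.5]
onlug (-70, 75, 4) [233.  203.1] [297.  242.8]
onlug (-70, 0, 4) [247.7 174.5] [283.  218.2]
onlug (-132, 0, 22) [275.1 173.2] [305.8 202.9]
```

>>> {"name": "jog_arm", "arguments": {"moves": [[0,0,1,0,1],[0,0,0,0,1],[0,0,0,0,1]]}}

```text
time: 15.9
eef_pos: [0.5796, -0.0215, 0.132]
orientation: [-0.001, -0.395, 0.919, -0.0]
wrist_force: [-2.6, -4.1, 3.3]
width: 0.0159
finger_force: 100.9
```

```bash
python3 -c "
from h import *
ing()"
```

```text
15.9 p [ 0.5796 -0.0215  0.132 ] yaw -2.3296 tz [-0.001 -0.001 -1.   ] F [-2.6 -4.1  3.3] T [-0.11 -0.08 -0.2 ] w 0.0159 ff 100.9 q [ 0.18  0.67 -0.3   1.8   0.29  0.71  2.1 ]
GRILL p [-184.9    0.2  132. ] rackyaw -0.0009 F [-4.8 -0.9  3.3] T [-0.13  0.02 -0.2 ]
```

>>> {"name": "jog_arm", "arguments": {"moves": [[0,0,1,0,1],[0,0,0,0,1],[0,0,0,0,1]]}}

```text
time: 16.2
eef_pos: [0.5795, -0.0215, 0.131]
orientation: [-0.001, -0.395, 0.919, -0.0]
wrist_force: [-3.1, -4.0, 3.5]
width: 0.0161
finger_force: 101.1
```

```bash
python3 -c "
from h import *
ing()"
```

```text
16.2 p [ 0.5795 -0.0215  0.131 ] yaw -2.3298 tz [-0.001 -0.001 -1.   ] F [-3.1 -4.   3.5] T [-0.11 -0.05 -0.22] w 0.0161 ff 101.1 q [ 0.18  0.67 -0.3   1.81  0.29  0.71  2.1 ]
GRILL p [-185.     0.2  131. ] rackyaw -0.001 F [-5.1 -0.5  3.5] T [-0.11  0.05 -0.22]
```

>>> {"name": "jog_arm", "arguments": {"moves": [[1,0,0,0,1],[0,0,0,0,1],[0,0,0,0,1]]}}

```text
time: 16.5
eef_pos: [0.5796, -0.0215, 0.1311]
orientation: [0.0, -0.395, 0.919, 0.0]
wrist_force: [-1.9, -2.2, 3.1]
width: 0.0161
finger_force: 100.9
```

```bash
python3 -c "
from h import *
ing()"
```

```text
16.5 p [ 0.5796 -0.0215  0.1311] yaw -2.3294 tz [ 0.  0. -1.] F [-1.9 -2.2  3.1] T [ 0.16 -0.29 -0.29] w 0.0161 ff 100.9 q [ 0.18  0.67 -0.3   1.81  0.29  0.71  2.1 ]
GRILL p [-1.849e+02  1.000e-01  1.311e+02] rackyaw -0.0006 F [-2.9 -0.1  3.1] T [-0.09 -0.32 -0.29]
```

>>> {"name": "jog_arm", "arguments": {"moves": [[1,0,0,0,1],[0,0,1,0,1],[0,0,0,0,1]]}}

```text
time: 16.8
eef_pos: [0.5795, -0.0216, 0.1303]
orientation: [0.001, -0.395, 0.919, 0.0]
wrist_force: [0.0, 0.0, 3.4]
width: 0.0161
finger_force: 101.3
```

```bash
python3 -c "
from h import *
ing()"
```

```text
16.8 p [ 0.5795 -0.0216  0.1303] yaw -2.329 tz [ 0.002  0.001 -1.   ] F [0.  0.  3.4] T [ 0.8  -0.74 -0.31] w 0.0161 ff 101.3 q [ 0.18  0.67 -0.3   1.81  0.29  0.7   2.1 ]
GRILL p [-1.850e+02  1.000e-01  1.303e+02] rackyaw -0.0002 F [0.  0.  3.4] T [ 0.01 -1.09 -0.31]
```

Height matches seated (130.5). I'll pull outward gently to confirm the lugs hold it.

>>> {"name": "jog_arm", "arguments": {"moves": [[1,0,0,0,1],[1,0,0,0,1],[0,0,0,0,1]]}}

```text
time: 17.1
eef_pos: [0.5793, -0.022, 0.1305]
orientation: [0.002, -0.396, 0.918, 0.0]
wrist_force: [4.4, 4.8, 1.3]
width: 0.0159
finger_force: 100.6
```

```bash
python3 -c "
from h import *
ing()"
```

```text
17.1 p [ 0.5793 -0.022   0.1305] yaw -2.3283 tz [ 0.004  0.002 -1.   ] F [4.4 4.8 1.3] T [ 1.42 -1.52 -0.33] w 0.0159 ff 100.6 q [ 0.19  0.67 -0.31  1.81  0.29  0.7   2.1 ]
GRILL p [-185.5   -0.   130.5] rackyaw 0.0005 F [6.5 0.1 1.3] T [-0.13 -2.07 -0.33]
```

>>> {"name": "jog_arm", "arguments": {"moves": [[1,0,0,0,1],[1,0,0,0,1],[0,0,0,0,1]]}}

```text
time: 17.4
eef_pos: [0.579, -0.022, 0.1305]
orientation: [0.004, -0.396, 0.918, 0.001]
wrist_force: [7.4, 6.2, -1.0]
width: 0.016
finger_force: 100.3
```

```bash
python3 -c "
from h import *
ing()"
```

```text
17.4 p [ 0.579  -0.022   0.1305] yaw -2.328 tz [ 0.006  0.004 -1.   ] F [ 7.4  6.2 -1. ] T [ 1.78 -1.86 -0.47] w 0.016 ff 100.3 q [ 0.19  0.67 -0.31  1.81  0.29  0.7   2.11]
GRILL p [-185.7    0.2  130.5] rackyaw 0.0008 F [ 9.6 -1.1 -1. ] T [-0.13 -2.57 -0.47]
```

>>> {"name": "jog_arm", "arguments": {"moves": [[-3,0,0,0,1],[0,0,0,0.01,1],[0,0,0,0,1]]}}

```text
time: 17.7
eef_pos: [0.5788, -0.0219, 0.1303]
orientation: [0.001, -0.391, 0.92, 0.0]
wrist_force: [3.8, 4.1, 2.3]
width: 0.0164
finger_force: 100.9
```

```bash
python3 -c "
from h import *
ing()"
```

```text
17.7 p [ 0.5788 -0.0219  0.1303] yaw -2.3377 tz [ 0.002  0.001 -1.   ] F [3.8 4.1 2.3] T [ 1.62 -1.33  0.08] w 0.0164 ff 100.9 q [ 0.18  0.67 -0.3   1.81  0.29  0.7   2.1 ]
GRILL p [-185.8    0.4  130.3] rackyaw -0.0089 F [5.6 0.  2.3] T [ 0.15 -2.09  0.08]
```

>>> {"name": "jog_arm", "arguments": {"moves": [[0,0,0,0.01,1],[0,0,0,0,1],[0,0,0,0,1]]}}

```text
time: 18.0
eef_pos: [0.5779, -0.0219, 0.1302]
orientation: [0.0, -0.387, 0.922, 0.0]
wrist_force: [2.4, 5.3, 4.1]
width: 0.0159
finger_force: 101.1
```

```bash
python3 -c "
from h import *
ing()"
```

```text
18.0 p [ 0.5779 -0.0219  0.1302] yaw -2.3475 tz [ 0.     0.001 -1.   ] F [2.4 5.3 4.1] T [ 1.83 -1.18  0.25] w 0.0159 ff 101.1 q [ 0.18  0.67 -0.3   1.81  0.29  0.7   2.09]
GRILL p [-186.3    1.   130.2] rackyaw -0.0187 F [5.5 1.9 4.1] T [ 0.4  -2.14  0.25]
```

>>> {"name": "jog_arm", "arguments": {"moves": [[-2,0,0,-0.007,1],[0,0,0,0,1],[0,0,0,0,1]]}}

```text
time: 18.3
eef_pos: [0.5778, -0.0221, 0.1299]
orientation: [-0.002, -0.389, 0.921, 0.0]
wrist_force: [-0.6, 2.9, 5.5]
width: 0.016
finger_force: 101.4
```

```bash
python3 - <<'E'
from h import *
ing()
E
```

```text
18.3 p [ 0.5778 -0.0221  0.1299] yaw -2.3415 tz [-0.003 -0.001 -1.   ] F [-0.6  2.9  5.5] T [ 1.01 -0.43  0.21] w 0.016 ff 101.4 q [ 0.18  0.67 -0.3   1.81  0.29  0.71  2.09]
GRILL p [-186.6    1.   129.9] rackyaw -0.0127 F [1.7 2.5 5.5] T [ 0.38 -1.03  0.21]
```

>>> {"name": "jog_arm", "arguments": {"moves": [[0,0,0,0,0.3],[0,0,0,0,0.2],[0,0,0,0,0.2],[0,0,0,0,0.2]], "newtons": 20}}

```text
time: 18.7
eef_pos: [0.5784, -0.0227, 0.1294]
orientation: [-0.001, -0.389, 0.921, -0.0]
wrist_force: [0.0, -0.2, -0.0]
width: 0.0345
finger_force: 0.0
```

```bash
cat > reg.py <<'E'
from h import *
import cv2,sys
def shot(n,tag):
    im=ctrl.read_camera(n); cv2.imwrite(f"pics/{n}_{tag}.png",im[:,:,::-1]); return im
ing(); a=shot("top",sys.argv[1])
b=shot("scene",sys.argv[1])
# mean brightness profiles: front edge line (bright wires) search along grill x and z
best=[]
for gx in np.arange(-34,0,1.):
  for sl in (0,.02,.04,.064,.09,.117):
    r=R.from_euler('y',sl); pts=np.array([(-70,y,7) for y in np.arange(-72,73,3)])
    P=loc(G,r.apply(pts-[70,0,0])+[70+gx,0,120]); u=proj("top",P)
    g=cv2.GaussianBlur(cv2.cvtColor(a,cv2.COLOR_RGB2GRAY),(3,3),0).astype(np.float32)
    v=cv2.remap(g,u[:,0].astype(np.float32)[None],u[:,1].astype(np.float32)[None],cv2.INTER_LINEAR)[0]
    best.append((round(float(np.median(v)),1),gx,sl))
print(sorted(best)[::-1][:6])
E
python3 reg.py rel
```

```text
18.7 p [ 0.5784 -0.0227  0.1294] yaw -2.3431 tz [-0.003 -0.001 -1.   ] F [ 0.  -0.2 -0. ] T [ 0.01 -0.05  0.06] w 0.0345 ff 0.0 q [ 0.18  0.67 -0.3   1.81  0.29  0.71  2.09]
GRILL p [-186.6    0.2  129.4] rackyaw -0.0143 F [-0.1 -0.1 -0. ] T [-0.03 -0.03  0.06]
[(101.5, np.float64(-2.0), 0.04), (101.4, np.float64(-4.0), 0.064), (101.4, np.float64(-6.0), 0.09), (101.3, np.float64(-1.0), 0.04), (101.3, np.float64(-8.0), 0.117), (101.2, np.float64(-3.0), 0.064)]
```

>>> {"name": "jog_arm", "arguments": {"moves": [[0,0,-20,0,0],[0,0,-30,0,0],[0,0,-40,0,0],[20,0,-40,0,0],[40,0,-20,0,0]]}}

```text
time: 19.3
eef_pos: [0.5402, -0.0625, 0.2834]
orientation: [0.003, -0.391, 0.92, -0.001]
wrist_force: [-0.2, -0.8, 0.5]
width: 0.0426
finger_force: 0.0
```

>>> {"name": "jog_arm", "arguments": {"moves": [[40,0,0,0,0],[40,0,0,0,0],[20,0,0,0,0],[0,0,0,0,0]]}}

```text
time: 19.7
eef_pos: [0.4652, -0.1395, 0.2801]
orientation: [-0.002, -0.387, 0.922, -0.0]
wrist_force: [0.8, -0.2, 0.2]
width: 0.0427
finger_force: 0.0
```

```bash
python3 reg.py away; python3 - <<'E'
from h import *
import cv2
# predicted handle bar outline/axis at seated pose; segment black handle
for n in("top","scene"):
    im=cv2.imread(f"pics/{n}_away.png"); hsv=cv2.cvtColor(im,cv2.COLOR_BGR2HSV)
    pr=proj(n,loc(G,[(x-22,0,z) for x,z in((-132,142),(-200,142),(-166,142))])); print(n,"pred ends",pr.round(1).tolist())
    x0,y0=pr[2].astype(int)-30; sub=im[y0:y0+60,x0:x0+60].max(2)
    m=(sub<45).astype(np.uint8); k,l,s,c=cv2.connectedComponentsWithStats(m)
    for i in range(1,k):
        if s[i,4]>25:
            ys,xs=np.where(l==i); d=np.c_[xs,ys]-c[i]; w,v=np.linalg.eigh(d.T@d); t=d@v[:,1]
            print(s[i,4],(c[i]+[x0,y0]).round(1),"ends",(c[i]+[x0,y0]+v[:,1]*t.min()).round(1),(c[i]+[x0,y0]+v[:,1]*t.max()).round(1))
E
```

```text
19.7 p [ 0.4652 -0.1395  0.2801] yaw -2.3479 tz [-0.003 -0.002 -1.   ] F [ 0.8 -0.2  0.2] T [ 0.03 -0.07  0.02] w 0.0427 ff 0.0 q [ 0.5   0.35 -0.36  1.89  0.16  0.93  2.43]
GRILL p [-349.3    2.1  280.1] rackyaw -0.0191 F [ 0.4 -0.7  0.2] T [-0.03 -0.07  0.02]
[(97.5, np.float64(-1.0), 0.02), (97.3, np.float64(-1.0), 0.04), (97.3, np.float64(-4.0), 0.064), (97.3, np.float64(-8.0), 0.117), (97.2, np.float64(-2.0), 0.04), (97.2, np.float64(-3.0), 0.064)]
top pred ends [[277.1, 177.8], [310.1, 184.7], [293.5, 181.2]]
228 [292.8 184. ] ends [309.1 186.6] [275.5 181.2]
scene pred ends [[307.1, 205.5], [332.3, 194.6], [319.8, 200.0]]
130 [321.2 202.1] ends [332.4 196.8] [309.4 207.7]
```

```bash
cat > lvl.py <<'E'
from h import *
def tri(a,b):
    f=lambda X: np.r_[proj("top",X)[0]-a,proj("scene",X)[0]-b]
    r=least_squares(f,[.55,-.05,.1]); return r.x,f(r.x)
import cv2
def seg(n,f,ctr):
    im=cv2.imread(f); x0,y0=np.array(ctr).astype(int)-30; sub=im[y0:y0+60,x0:x0+60].max(2)
    k,l,s,c=cv2.connectedComponentsWithStats((sub<45).astype(np.uint8)); i=1+np.argmin([np.linalg.norm(c[j]-30)-s[j,4]/10 for j in range(1,k)])
    ys,xs=np.where(l==i); d=np.c_[xs,ys]-c[i]; v=np.linalg.eigh(d.T@d)[1][:,1]; v=v*np.sign(v[0]); t=d@v
    return [c[i]+[x0,y0]+v*t.min(), c[i]+[x0,y0]+v*t.max(), c[i]+[x0,y0]]
import sys
for lab,tf,sf,tc,sc in [("start","pics/top0.png","pics/scene0.png",(410,233),(397,186)),("now","pics/top_away.png","pics/scene_away.png",(293,182),(320,201))]:
    T=seg("top",tf,tc);S=seg("scene",sf,sc)
    P=[]
    for a,b in zip(T,S):
        X,e=tri(a,b);P.append(X);print(lab,a.round(1),b.round(1),X.round(4),e.round(1), (R.from_euler('z',-G[3]).apply(X-G[:3])*1000).round(1))
    d=P[0]-P[1]; print("len",np.linalg.norm(d).round(4),"slope (rear up +)",(d[2]/np.hypot(*d[:2])).round(3),"yaw",np.arctan2(d[1],d[0]).round(3))
E
python3 lvl.py
```

```text
start [395.5 232.6] [386.6 192.1] [ 0.442  -0.1925  0.0167] [-0.1  0.3 -0.1 -0.4] [-403.7  -17.5   16.7]
start [424.7 242. ] [407.6 183.5] [ 0.3919 -0.2316  0.023 ] [ 0.2 -0.5  0.2  0.7] [-466.6   -8.    23. ]
start [408.6 236.8] [397.6 187.6] [ 0.4153 -0.206   0.0286] [ 0.1 -0.2  0.1  0.3] [-431.8   -7.4   28.6]
len 0.0639 slope (rear up +) -0.099 yaw 0.663
now [275.5 181.2] [309.4 207.7] [0.5924 0.0075 0.1448] [ 0.1 -0.2  0.1  0.3] [-155.    10.8  144.8]
now [309.1 186.6] [332.4 196.8] [ 0.5531 -0.0454  0.1385] [-0.1  0.2 -0.1 -0.3] [-220.5    3.   138.5]
now [292.8 184. ] [321.2 202.1] [ 0.5726 -0.02    0.1409] [-0.  0. -0. -0.] [-188.6    6.2  140.9]
len 0.0663 slope (rear up +) 0.097 yaw 0.931
```

```bash
python3 -c "
from h import *
st(); print(ctrl.finish_job())"
```

```text
19.8 p [ 0.4681 -0.1363  0.2803] yaw -2.343 tz [ 0.  0. -1.] F [-0.1 -0.6 -0.6] T [-0.01  0.03  0.01] w 0.0427 ff 0.0 q [ 0.5   0.35 -0.37  1.89  0.16  0.93  2.43]
the job is handed in; nothing more can be done
None
```

The rack is seated on the third runner pair, behind the stop lugs with its handle outwards, above the tall dish. It held against a gentle outward pull of about 10 N, the gripper touched neither dish, and I handed the job in at 19.8 s. That it lies level is judged from the tool height at release (about 130 mm, as expected for a seated rack); the camera check afterwards was too coarse to confirm the level on its own.

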